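# Swap the coder's ink cartridge and queue the boxes

## Task

The box coder has run dry. Pinch the two release tabs of the spent cartridge to unlatch it from the print head and put it in the grey tray, snap the fresh cartridge fully home in its place, and get the coder's queue ready: line up all the yellow boxes lying loose in front of the fence in one straight row, flat on the belt, long sides flush against the fence, end to end without gaps, the first one up against the stop gate. Leave the tape, the scanner and the pen cup alone.

Things in the scene. Friction and masses are not known exactly. Their poses are not given: they have to be found in the camera images.
- coder: box coder fixed on the green belt table (z = 0). Origin on the table at the corner of fence and stop gate; x points away from the robot through the fence, y along the fence to the robot's left, past the gate. Its print head, a white block 92 mm (x) by 80 mm (y), 95 high, open on top, is centred at x -125, y +100 mm. A black gate drive 58 mm high stands behind the fence at y 0 to 40 mm
- corner (a point): corner where the boxes' queue begins, same point and axes as the coder. FENCE: aluminium rail, near face at x = 0, 26 mm high, 20 thick, from y -415 to +165 mm. STOP GATE: steel flap, face at y = 0, x -58 to -2 mm, 37 high, 4 thick. Queued boxes lie at x < 0, y < 0, long side on the fence, end to end: centres at x -26 and y -38, -114, -190, -266 mm
- bay (a point): centre of the floor of the print head's cartridge bay, 28 mm above the table, axes as the coder's. A cartridge that is home has its origin here, its x along this x (either way round). Bay 75 mm long (x); end walls 64 mm above its floor. Tabs pinched, the cartridge goes straight up or down; let go, they spring out and latch. The thumb pads stand clear above the head
- lips (a point): middle of the bay's mouth, 64 mm above its floor. Catch lips run along both long sides, 49 mm apart (y), 58 to 64 mm above the floor, with sloping lead-ins to 67 mm. Each tab has an outside barb with a flat top 55 mm above the underside, reaching 28 mm from the middle at rest (caught under the lip), 22 mm pinched (clear). Its underside slopes, so a cartridge can also be pushed down to snap in
- spent: the spent one, at the start snapped into the bay: black ink cartridge block, 72 mm long (its x) by 46 wide (its y), 66 tall, 116 g; origin at the centre of its underside, z up. In a recess half way along each long side (+y, -y) stands a grey release tab, hinged at the foot, ending above the block in a thumb pad
- spent_pads (a point): the middle between the thumb pads of that cartridge's two tabs, 95 mm above its underside. Pads: ribbed, 26 mm wide (x), 74 to 100 mm above the underside, about 58 mm over their outsides at rest (y), 38 pinched fully in, flat and parallel then. Springs push them out: 1.5 N each at first, 6 N fully in. Pinched, the cartridge hangs from the fingers by its tabs
- spent_left (a joint): release tab of that cartridge on its +y side: 0 at rest (sprung out), grows as it is pressed in towards the block, 0.12 rad = fully in
- spent_right (a joint): release tab of that cartridge on its -y side: 0 at rest (sprung out), grows as it is pressed in towards the block, 0.12 rad = fully in
- fresh: the fresh one, standing upright and loose on the belt: black ink cartridge block, 72 mm long (its x) by 46 wide (its y), 66 tall, 116 g; origin at the centre of its underside, z up. In a recess half way along each long side (+y, -y) stands a grey release tab, hinged at the foot, ending above the block in a thumb pad
- fresh_pads (a point): the middle between the thumb pads of that cartridge's two tabs, 95 mm above its underside. Pads: ribbed, 26 mm wide (x), 74 to 100 mm above the underside, about 58 mm over their outsides at rest (y), 38 pinched fully in, flat and parallel then. Springs push them out: 1.5 N each at first, 6 N fully in. Pinched, the cartridge hangs from the fingers by its tabs
- fresh_left (a joint): release tab of that cartridge on its +y side: 0 at rest (sprung out), grows as it is pressed in towards the block, 0.12 rad = fully in
- fresh_right (a joint): release tab of that cartridge on its -y side: 0 at rest (sprung out), grows as it is pressed in towards the block, 0.12 rad = fully in
- tray_floor (a point): centre of the inner floor (4 mm above the table) of the grey open tray for spent cartridges, fixed to the table; inside 102 mm along this point's x and 116 mm along its y, walls 4 mm thick, rim 46 mm above the table
- box1: one of 3 or 4 identical yellow cardboard product boxes with black top, lying flat and loose on the belt: 52 mm (its x) by 76 mm (its y) by 32 mm tall, about 110 g, closed and stiff; origin at the centre of its underside. Absent in some starts
- box2: one of 3 or 4 identical yellow cardboard product boxes with black top, lying flat and loose on the belt: 52 mm (its x) by 76 mm (its y) by 32 mm tall, about 110 g, closed and stiff; origin at the centre of its underside. Absent in some starts
- box3: one of 3 or 4 identical yellow cardboard product boxes with black top, lying flat and loose on the belt: 52 mm (its x) by 76 mm (its y) by 32 mm tall, about 110 g, closed and stiff; origin at the centre of its underside. Absent in some starts
- box4: one of 3 or 4 identical yellow cardboard product boxes with black top, lying flat and loose on the belt: 52 mm (its x) by 76 mm (its y) by 32 mm tall, about 110 g, closed and stiff; origin at the centre of its underside. Absent in some starts
- tape: bystander: a roll of brown packing tape lying flat, 104 mm across, 48 mm high, origin at the centre of its underside
- scanner: bystander: a black hand scanner in its stand, about 95 by 66 mm, 55 mm high, origin under its middle
- cup: bystander: a white plastic pen cup, 80 mm across, 95 mm high, with pens up to 156 mm high, origin at the centre of its underside
There are look-alikes about, which are no part of the job. Leave any purple or turquoise look-alike of the spent alone.

How it is judged:
By the outcome, as a careful person would: the job done as asked, in the order asked, and still so for the second after the job is handed in, with the robot touching nothing.
Of box1, box2, box3, box4 only 3 to 4 are there at a start; the rules pass over those that are not, and their reading is None.
At some moment in a run one of box1, box2, box3, box4 may be knocked a few centimetres aside while the robot is not near it.
It also fails if it takes over 210 s, if anything falls off the work surface, if the arm or the gripper's body presses on something with over 40 N, if the wrist force passes 120 N, or if a joint passes its speed limit or range.

## Robot

A 6-joint arm with a two-finger parallel gripper is mounted at the origin on the work surface. World frame = base frame: x ahead of the robot, y to its left, z up, the work surface at z = 0. Lengths are in mm, angles in rad, forces in N, time in s.
With the tool pointing down it reaches from about 300 to 775 mm from the base axis. Payload 14.6 kg.
Tool frame: the origin (TCP) lies midway between the tips of the shut fingers; the grasp point (between the pads) lies 19 mm behind it (manip.tcp_to_grasp is the distance from the TCP to the grasp point, in mm); z points along the fingers, x is the direction in which the jaws open and shut, and the axes are right-handed (so a half turn about z gives the same grasp; the last joint's range is limited). The gripper opens to 94 mm and grips with 3 to 60 N. Pads are 16 mm wide; open, the fingers measure 119 mm over their backs; the gripper's body (75 mm by 177 mm) begins 78 mm behind the grasp point.
Start: joints at [-1.365, 0.3, 1.521, -0, 1.321, -0.067], TCP at [148.179, -529.653, 205.446] pointing down, gripper open.
Joint ranges: [-3.03, 3.03], [-0.79, 2.21], [0.23, 2.52], [-1.04, 4.18], [0, 3.07], [-2.55, 2.55]. Speed limits (rad/s): [2.22, 2.22, 2.57, 3.14, 3.14, 3.14].

## Interface

Orientations are given as [roll, pitch, yaw] about the fixed x, y, z axes, in that order (R = Rz(yaw) Ry(pitch) Rx(roll)).
In Python, from cell import manip gives the robot as it stands.
- The arm moves only by the tool arm_command, never from a script. Its argument "steps" is a list of rows, each a list of 3 entries, a list of its own where there are three numbers: the opening, from 0 (shut) to 1 (fully open), then the shift along the tool's x, y, z in cm, then the turn about the tool's z in rad. A call has 1 to 5 rows; each row shifts and turns the commanded pose from where the row before left it, along the tool's axes as they then stand; what a row does not reach is not made up. A row lasts 1/12 s, in which the tool goes at most 41.7 mm and 7.16 degrees, less where a joint would pass 70% of its speed; a pose out of reach is approached as far as the arm can. A call with a gripper value outside its range is refused whole. The fingers move at their own pace and stop on an object; "force" is the grip in N (left out, the last holds). Time passes only in rows, so rows that do not move let the fingers close. It gives the time, the measured TCP pose, the force and the opening at its end, in the units of the state.
- manip.read_state(): the state, without advancing time (a new reading comes with each control period).
- manip.camera(name): name is "scene" or "top" or "wrist"; returns (picture, depth): 480x640x3 uint8, red, green, blue; 480x640 float32, mm along the optical axis (not along the pixel's ray), 0 where there is no reading.
- manip.calibration(name): a dict with "fx", "fy", "cx", "cy" (pixels), "R" (3x3) and "t" (3): a world point X has camera coordinates R X + t; the wrist camera has in their place "tool_from_camera" (4x4, takes a point from camera to tool coordinates, whose origin is the TCP and whose axes are the tool frame's). Camera axes: x right, y down, z forward; pixel columns grow to the right and rows downward; lengths in mm; the calibration is good to about 2 mm. The wrist camera is an equidistant fisheye: a pixel r from the principal point sees the ray r / f radians off the axis. A picture is of the moment at which its call begins: read the wrist's pose just before it. calibration takes no time and is no camera call.
- manip.sign_off(): hands the job in, once; it reports no verdict.
The state is a dict: "clock": time; "joints": joint angles; "qd": joint speeds; "effort": joint torques, N m; "eef_pos": TCP position; "eef_rot": TCP orientation; "wrist_force": force on the tool from outside, world axes, zero at the start; "moment": the same for the moment, N m; "finger_gap": finger opening in mm.
Only numpy, scipy, OpenCV 4.12 (cv2) and the standard library are available. Lean on these libraries where they do the work, as an engineer would, in place of code of your own. Each camera call takes 0.05 s, during which the arm holds its last target.

## Working session

There is one attempt and no reset: what is moved stays moved. The work goes in short steps, Python scripts to look and compute and a tool call to move; the robot and the scene stay as the last step left them, time stands still between calls to the robot, and variables do not carry over. Pictures are saved under pics/ and viewed, and the job is handed in when it is done.

Besides the shell and the picture viewer there is one more tool, called after "Emit:" by a JSON object that holds its "method" and its "body". arm_command: Moves the arm, as the interface text tells. Its arguments: {"type":"object","properties":{"steps":{"type":"array","items":{"type":"array"}},"force":{"type":"number"}},"required":["steps"]}

```bash
ls; mkdir -p pics; python3 - <<'E'
from cell import manip
import cv2,numpy as np
s=manip.read_state();print(s)
for n in("scene","top","wrist"):
    p,d=manip.camera(n);cv2.imwrite(f"pics/{n}0.png",p[:,:,::-1]);np.save(f"pics/{n}0.npy",d);print(n,manip.calibration(n))
print(manip.tcp_to_grasp)
E
```

```text
pics
{'clock': 0.0, 'joints': array([-1.36457890e+00,  3.00484477e-01,  1.52156727e+00, -6.79012534e-06,
        1.32068951e+00, -6.66199480e-02]), 'qd': array([-1.34457413e-04, -1.65683772e-05, -9.19456277e-04,  8.29126004e-04,
       -4.33602563e-04,  6.99579038e-04]), 'effort': array([-6.99309003e-04, -5.31808627e+01, -3.52737665e+01,  7.08849868e-02,
        2.43802113e-02, -4.85009537e-05]), 'eef_pos': array([ 148.13830465, -529.40981785,  204.88483334]), 'eef_rot': array([-3.14152275e+00,  1.14648871e-03, -1.29795723e+00]), 'wrist_force': array([-0.45235911,  0.06969233, -0.49298917]), 'moment': array([0.02190195, 0.03881085, 0.02286306]), 'finger_gap': 94.07505943282723}
scene {'fx': 538.9406093696227, 'fy': 538.9406093696227, 'cx': 315.6676748074667, 'cy': 242.64647391934778, 'R': array([[-0.63100226,  0.77577847,  0.001978  ],
       [ 0.53442969,  0.43653948, -0.72375285],
       [-0.56233535, -0.45563258, -0.69005645]]), 't': array([ 391.99967283, -170.05708655, 1833.18016012])}
top {'fx': 447.48240299574877, 'fy': 447.48240299574877, 'cx': 314.44511999684306, 'cy': 238.06752429724608, 'R': array([[-0.02551069, -0.99920944, -0.03049086],
       [-0.98397543,  0.0304826 , -0.17567913],
       [ 0.17646968,  0.02552056, -0.98397518]]), 't': array([ -50.00145052,  550.91755892, 1027.1962923 ])}
wrist {'fx': 371.64829954431775, 'fy': 371.64829954431775, 'cx': 319.25655186372717, 'cy': 239.95696319570152, 'tool_from_camera': array([[ 9.99999443e-01,  1.05485003e-03,  3.07944168e-05,
         2.93015919e-01],
       [-1.01940528e-03,  9.58028972e-01,  2.86669581e-01,
        -8.31134133e+01],
       [ 2.72891474e-04, -2.86669453e-01,  9.58029514e-01,
        -1.79939726e+02],
       [ 0.00000000e+00,  0.00000000e+00,  0.00000000e+00,
         1.00000000e+00]])}
18.8
```

View pics/top0.png

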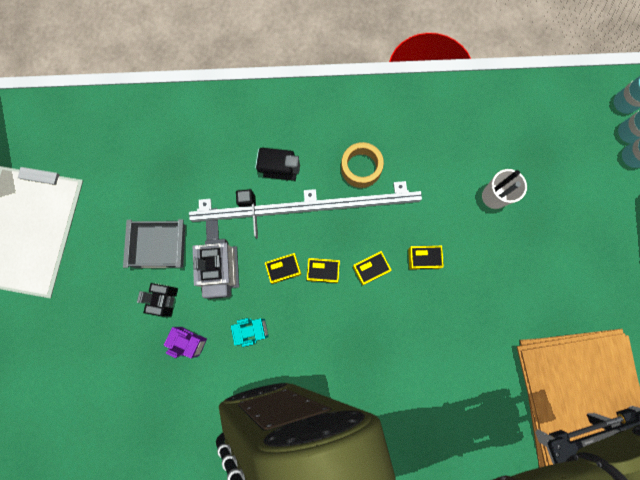

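View pics/scene0.png

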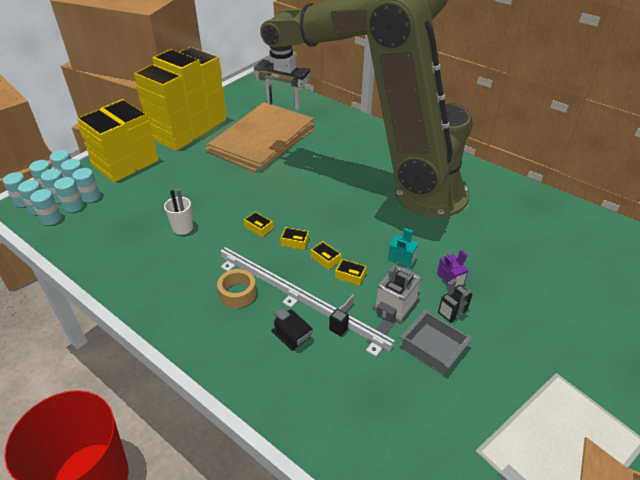

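View pics/wrist0.png

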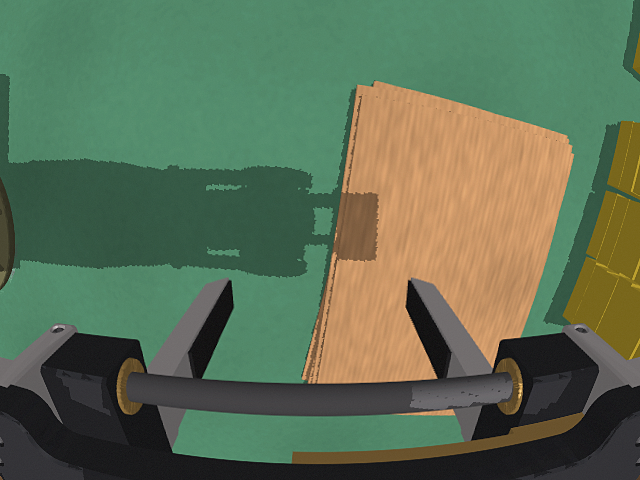

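The top view shows the head at (213,265), tray (154,245), fresh cartridge (158,299), and four loose boxes at (283,268), (323,270), (373,267) and (427,257). The purple and turquoise look-alikes are at (185,343) and (248,331). Next I measure them.

```bash
cat > h.py <<'E'
import cv2,numpy as np
from cell import manip
def world(name,d):
    c=manip.calibration(name);v,u=np.mgrid[0:480,0:640]
    P=np.stack([(u-c['cx'])/c['fx']*d,(v-c['cy'])/c['fy']*d,d],-1)
    W=(P-c['t'])@c['R'];W[d<=0]=np.nan;return W
def ortho(p,W,xr,yr,res,zmax=400):
    # image: row = x descending, col= y descending (top view as the robot sees ahead up)
    h=int((xr[1]-xr[0])/res);w=int((yr[1]-yr[0])/res)
    X=W.reshape(-1,3);C=p.reshape(-1,3);ok=np.isfinite(X[:,0])&(X[:,2]<zmax);X=X[ok];C=C[ok]
    r=((xr[1]-X[:,0])/res).astype(int);c=((yr[1]-X[:,1])/res).astype(int)
    k=(r>=0)&(r<h)&(c>=0)&(c<w);o=np.argsort(X[k,2])
    im=np.zeros((h,w,3),np.uint8);hm=np.full((h,w),np.nan)
    im[r[k][o],c[k][o]]=C[k][o];hm[r[k][o],c[k][o]]=X[k][o,2];return im,hm
def rect(pts):
    (c,s,a)=cv2.minAreaRect(np.asarray(pts,np.float32)[:,:2]);return np.round(c,1),np.round(s,1),round(a,1)
E
python3 - <<'E'
from h import *
p,d=manip.camera("top");W=world("top",d)
hsv=cv2.cvtColor(p,cv2.COLOR_RGB2HSV)
print("table z",[np.round(W[y,x],1) for x,y in((300,300),(100,320),(450,230),(250,120))])
# yellow boxes: top comps
nong=~((hsv[...,0]>60)&(hsv[...,0]<90)&(hsv[...,1]>80))
for nm,(x0,y0,x1,y1) in dict(b=(262,240,450,292)).items():
    m=np.zeros((480,640),np.uint8);m[y0:y1,x0:x1]=1
    m&=((W[...,2]>20)&(W[...,2]<45)).astype(np.uint8)
    n,l,st,ce=cv2.connectedComponentsWithStats(m)
    for i in range(1,n):
        if st[i,4]>100: q=W[l==i];print(nm,st[i,4],rect(q),np.nanmedian(q[:,2]).round(1))
for nm,(x0,y0,x1,y1),lo,hi in(("fence",(188,185,425,222),15,35),("tray rim",(118,215,188,275),38,55),("head",(185,235,240,302),85,140),("headtop",(185,235,240,302),88,102),("pads s",(185,235,240,302),108,150),("fresh",(135,278,182,322),40,120),("fresh body",(135,278,182,322),60,72),("pads f",(135,278,182,322),80,120),("gate",(247,200,262,240),25,45)):
    m=np.zeros((480,640),bool);m[y0:y1,x0:x1]=1;m&=(W[...,2]>lo)&(W[...,2]<hi)
    q=W[m];print(nm,len(q),rect(q) if len(q) else'',np.nanpercentile(q[:,2],[5,50,95]).round(1) if len(q) else '')
s=cv2.resize(p[190:360,110:300],None,fx=4,fy=3.5,interpolation=cv2.INTER_CUBIC);cv2.imwrite("pics/z1.png",s[:,:,::-1])
E
```

```text
table z [array([404.7, -24.9,   0.8]), array([369. , 470.9,  -1.4]), array([ 568.3, -403.9,   -2.3]), array([879.5,  97.9,   2.5])]Traceback (most recent call last):
  File "<stdin>", line 12, in <module>
  File "h.py", line 16, in rect
    (c,s,a)=cv2.minAreaRect(np.asarray(pts,np.float32)[:,:2]);return np.round(c,1),np.round(s,1),round(a,1)
            ~~~~~~~~~~~~~~~^^^^^^^^^^^^^^^^^^^^^^^^^^^^^^^^^^
cv2.error: OpenCV(4.12.0) /io/opencv/modules/imgproc/src/convhull.cpp:143: error: (-215:Assertion failed) total >= 0 && (depth == CV_32F || depth == CV_32S) in function 'convexHull'
```

```bash
sed -i 's/np.asarray(pts,np.float32)\[:,:2\]/np.ascontiguousarray(np.asarray(pts,np.float32)[:,:2])/' h.py
cat > m1.py <<'E'
from h import *
p,d=manip.camera("top");W=world("top",d)
for nm,(x0,y0,x1,y1) in dict(b=(262,240,450,292)).items():
    m=np.zeros((480,640),np.uint8);m[y0:y1,x0:x1]=1
    m&=((W[...,2]>20)&(W[...,2]<45)).astype(np.uint8)
    n,l,st,ce=cv2.connectedComponentsWithStats(m)
    for i in range(1,n):
        if st[i,4]>100: q=W[l==i];print(nm,st[i,4],rect(q),np.nanmedian(q[:,2]).round(1))
for nm,(x0,y0,x1,y1),lo,hi in(("fence",(188,185,425,222),15,35),("tray rim",(118,215,188,275),38,55),("headtop",(185,235,240,302),88,102),("pads s",(185,235,240,302),108,150),("fresh body",(135,278,182,322),60,72),("pads f",(135,278,182,322),80,120),("gate",(247,200,262,240),25,45)):
    m=np.zeros((480,640),bool);m[y0:y1,x0:x1]=1;m&=(W[...,2]>lo)&(W[...,2]<hi)
    q=W[m];print(nm,len(q),rect(q) if len(q) else'',np.nanpercentile(q[:,2],[5,50,95]).round(1) if len(q) else '')
s=cv2.resize(p[190:360,110:300],None,fx=4,fy=3.5,interpolation=cv2.INTER_CUBIC);cv2.imwrite("pics/z1.png",s[:,:,::-1])
E
python3 m1.py
```

```text
b 711 (array([ 497.8, -332.9]), array([52.3, 76.9]), 0.3) 31.6
b 690 (array([ 475.4, -201.5]), array([51.7, 76.2]), 24.7) 31.7
b 690 (array([481.1,  14.5]), array([52.6, 76.1]), 16.4) 31.9
b 694 (array([473.2, -83.4]), array([76.1, 52.4]), 84.8) 31.8
fence 2139 (array([647.8, -40.6]), array([ 70.9, 580.7]), 5.9) [19.8 25.6 29.2]
tray rim 731 (array([549.1, 327.6]), array([143.5, 116.7]), 88.4) [40.  45.4 48.9]
headtop 1151 (array([488.4, 174.6]), array([92.6, 80.9]), 3.2) [89.4 93.1 97.1]
pads s 153 (array([487.8, 174.6]), array([24.9, 59.8]), 3.2) [112.1 126.7 129.8]
fresh body 505 (array([412. , 307.3]), array([49.1, 71.6]), 78.1) [62.4 65.8 69.7]
pads f 161 (array([412.4, 307.9]), array([60.8, 25.8]), 79.2) [ 82.4  98.3 102. ]
gate 158 (array([606. ,  82.9]), array([90.8, 35.4]), 2.0) [25.4 31.9 43.2]
```

```bash
sleep 1
```

```text
(no output)
```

View pics/z1.png

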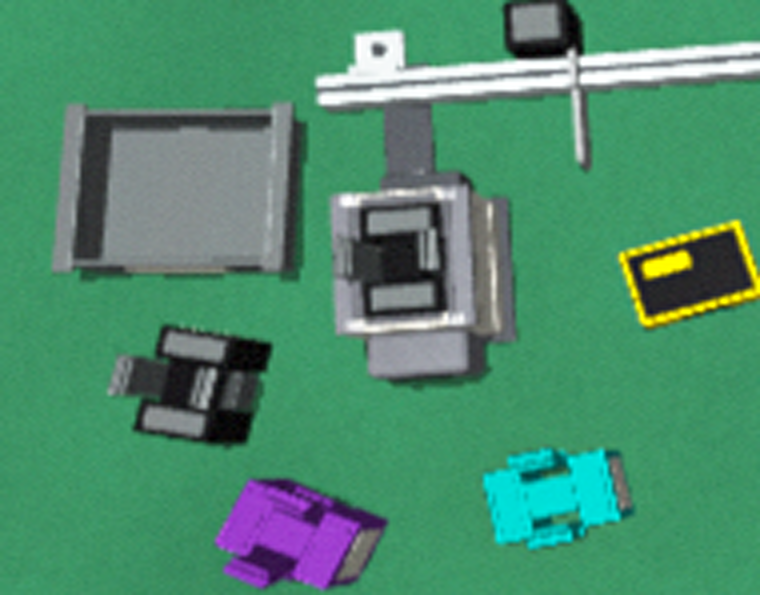

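```bash
python3 - <<'E'
from h import *
p,d=manip.camera("top");W=world("top",d)
def sel(x0,y0,x1,y1,lo,hi):
    m=np.zeros((480,640),bool);m[y0:y1,x0:x1]=1;m&=(W[...,2]>lo)&(W[...,2]<hi);return W[m]
q=sel(188,185,425,222,22,30)
# near face: for y bins take min x
ys=np.arange(-300,150,10);pts=[]
for y in ys:
    k=q[abs(q[:,1]-y)<5]
    if len(k): pts.append((y,k[:,0].min(),k[:,0].max()))
pts=np.array(pts);a=np.polyfit(pts[:,0],pts[:,1],1);r=pts[:,1]-np.polyval(a,pts[:,0]);k=abs(r)<3;a=np.polyfit(pts[k,0],pts[k,1],1)
print("near face x=%.1f at y=0 slope deg %.2f"%(a[1],np.degrees(np.arctan(a[0]))),r.round(1))
print("fence y ext",q[:,1].min(),q[:,1].max())
f=sel(118,215,188,275,-3,9)
# tray floor
q=sel(118,215,188,275,42,50);print("rim",q.min(0).round(1),q.max(0).round(1));
q=q[(q[:,0]<600)];
im,hm=ortho(p,W,(470,660),(60,420),1.0)
cv2.imwrite("pics/o1.png",cv2.resize(im[:,:,::-1],None,fx=2,fy=2,interpolation=cv2.INTER_NEAREST))
np.set_printoptions(linewidth=200)
for X in range(490,620,6):
    print(X,''.join('%4d'%(np.nan_to_num(np.nanmax(W[...,2][(abs(W[...,0]-X)<3)&(abs(W[...,1]-Y)<3)],initial=-99),nan=-99)) for Y in range(400,250,-6)))
E
```

```text
near face x=623.4 at y=0 slope deg -3.33 [ -0.1  -0.3  -0.4   0.3  -0.3  -0.   -0.4  -0.5  -0.1   0.4  -0.3   0.2
  -0.5   0.3   0.5   0.1   0.9   1.1  -0.1   0.   -0.3   0.4   0.9   0.1
  -0.3  -0.5  -0.7   0.7   1.   -0.1   0.2   1.1   0.2   0.5   1.5  -0.1
   0.8   0.1 -16.7   1.9   2.7   1.5   1.7   1.1   1.4]
fence y ext -332.09283431783285 247.69345134033634
rim [488.7 256.1  42. ] [609.5 399.4  49.9]
490   47  46   1   0   1   1   3   1   2   1   1   1   0  28  31  27  28  44  41  40  42  38  46  49  47
496   44  48  48  48  45  46  48  48  47  47  46  47  45  49  48  48  47  45  48  47  45  46  49  48   3
502   49  48  50   7   4   3   5   3   4   5   4   6   3   3   4   2   6   6   6   5 -99 -99  48  46   0
508   47  46  51   7   6   5   5   5   6   7   6   5   6   5   5   6   7   7   5   7 -99 -99  49  48  49
514  -99  46  52   6   8   7   7   5   7   7   8   6   3   5   7   3   3   6   4   5 -99 -99  47  48  42
520   46  46  47   6   6   6   7   4   5   7   6   6   7   8   7   9   7   6  10   4 -99 -99  49  47  45
526  -99  49  47   7   6   4   7   7   6   6   4   7   7   
[... 920 characters left out ...]
 6   5   7   6   4   7   6   3   8   7   7   5   5 -99 -99  48  47  47
586  -99  47  49  48   5   6   4   5   6   7   6   7   7   5   5   6   5   6   8   9 -99 -99  46  50  49
592  -99  48  48  44   5   7   5   8   5   5   5   7   5   5   6   6   7   5   4   7   7 -99  48  47  49
598  -99  46  49  47  12   7  45  43  46  45  43  42  45  42  41  43  47  48  45  47  44  48  47  47  45
604   43  46  47  47  48  44  46  47  47  46  49  45  48  46  44  43  46 -99  43 -99 -99 -99  47  46  50
610  -99  43  50  47 -99 -99 -99 -99 -99 -99 -99 -99 -99 -99 -99 -99 -99   1 -99 -99 -99 -99   0   4   1
616    0   2   0   4   0   2   0   2   1   0   1   1   2  -1   3   5   0   5   1   1  -1   1   4   2   0
```

```bash
cat >> h.py <<'E'
YAW=np.radians(3.3);ORG=np.array([618.6,81.7])
def c2w(x,y): c,s=np.cos(YAW),np.sin(YAW);return ORG+np.array([c*x-s*y,s*x+c*y])
def w2c(x,y): c,s=np.cos(YAW),np.sin(YAW);dx,dy=np.array([x,y])-ORG;return np.array([c*dx+s*dy,-s*dx+c*dy])
def plan(x,y,z,yaw=None):
    s=manip.read_state();p=s['eef_pos'];cy=s['eef_rot'][2]
    if yaw is None: yaw=cy
    d=np.array([x,y,z])-p;c,k=np.cos(yaw),np.sin(yaw)
    turn=-((yaw-cy+np.pi)%(2*np.pi)-np.pi)
    loc=np.array([c*d[0]+k*d[1],k*d[0]-c*d[1],-d[2]])/10
    n=max(np.linalg.norm(loc)/3.6,1e-9)
    print("turn %.3f then shift cm"%turn,loc.round(2),"rows>=%.1f"%n,"per-row at ceil",(loc/np.ceil(n)).round(3))
def st():
    s=manip.read_state();print("t %.1f"%s['clock'],s['eef_pos'].round(1),s['eef_rot'].round(4),"F",s['wrist_force'].round(1),"gap %.1f"%s['finger_gap'],"q",s['joints'].round(2))
E
python3 -c "
from h import *
print(c2w(-125,100))
plan(487.8,174.6,240,-1.513)"
```

```text
[488.05087023 174.33867829]
turn 0.215 then shift cm [-68.34 -37.97  -3.47] rows>=21.7 per-row at ceil [-3.106 -1.726 -0.158]
```

Emit:
{"method": "arm_command", "body": {"steps": [[1, [0, 0, -1], 0.107], [1, [0, 0, -1], 0.108], [1, [-3.1, -1.73, -0.5], 0], [1, [-3.1, -1.73, -0.5], 0], [1, [-3.1, -1.73, -0.5], 0]]}}

```text
clock: 0.72
eef_pos: [194.8, -432.5, 240.3]
eef_rot: [3.141, 0.001, -1.514]
wrist_force: [1.8, -0.5, 1.0]
finger_gap: 94.1
```

Emit:
{"method": "arm_command", "body": {"steps": [[1, [-3.1, -1.73, 0], 0], [1, [-3.1, -1.73, 0], 0], [1, [-3.1, -1.73, 0], 0], [1, [-3.1, -1.73, 0], 0], [1, [-3.1, -1.73, 0], 0]]}}

```text
clock: 1.13
eef_pos: [272.3, -272.5, 240.5]
eef_rot: [-3.141, -0.0, -1.513]
wrist_force: [0.6, -0.5, 1.2]
finger_gap: 93.9
```

Emit:
{"method": "arm_command", "body": {"steps": [[1, [-3.1, -1.73, 0], 0], [1, [-3.1, -1.73, 0], 0], [1, [-3.1, -1.73, 0], 0], [1, [-3.1, -1.73, 0], 0], [1, [-3.1, -1.73, 0], 0]]}}

```text
clock: 1.55
eef_pos: [349.7, -112.6, 240.7]
eef_rot: [-3.141, -0.0, -1.513]
wrist_force: [1.2, -0.9, 0.0]
finger_gap: 94.1
```

Emit:
{"method": "arm_command", "body": {"steps": [[1, [-3.1, -1.73, 0], 0], [1, [-3.1, -1.73, 0], 0], [1, [-3.1, -1.73, 0], 0], [1, [-3.1, -1.73, 0], 0], [1, [-3.1, -1.73, 0], 0]]}}

```text
clock: 1.97
eef_pos: [427.2, 47.3, 240.6]
eef_rot: [-3.141, -0.0, -1.513]
wrist_force: [0.7, 0.2, 0.2]
finger_gap: 94.2
```

```bash
python3 -c "
from h import *
st()
plan(487.8,174.6,240,-1.513)"
```

```text
t 2.0 [427.2  47.3 240.6] [-3.1411e+00 -1.0000e-04 -1.5127e+00] F [0.7 0.2 0.2] gap 94.2 q [ 0.03 -0.    1.78 -0.    1.36  1.54]
turn 0.000 then shift cm [-12.36  -6.78   0.06] rows>=3.9 per-row at ceil [-3.089 -1.696  0.014]
```

Emit:
{"method": "arm_command", "body": {"steps": [[1, [-3.09, -1.7, 0], 0], [1, [-3.09, -1.7, 0], 0], [1, [-3.09, -1.7, 0], 0], [1, [-3.09, -1.7, 0], 0], [1, [0, 0, 0], 0]]}}

```text
clock: 2.38
eef_pos: [488.6, 176.8, 239.6]
eef_rot: [3.141, 0.001, -1.51]
wrist_force: [-0.8, -0.0, -1.3]
finger_gap: 93.5
```

```bash
cat >> h.py <<'E'
def wrist():
    s=manip.read_state();p,d=manip.camera("wrist");c=manip.calibration("wrist");T=np.array(c['tool_from_camera'])
    v,u=np.mgrid[0:480,0:640];dx=(u-c['cx'])/c['fx'];dy=(v-c['cy'])/c['fy'];r=np.hypot(dx,dy);k=np.where(r>1e-9,np.tan(np.minimum(r,1.5))/np.maximum(r,1e-9),1)
    P=np.stack([dx*k*d,dy*k*d,d],-1);L=P@T[:3,:3].T+T[:3,3]
    a,b,g=s['eef_rot'];from scipy.spatial.transform import Rotation as R
    M=R.from_euler('xyz',[a,b,g]).as_matrix();Wd=L@M.T+s['eef_pos'];Wd[d<=0]=np.nan;return p,d,Wd,L
E
python3 - <<'E'
from h import *
st()
p,d,W,L=wrist();cv2.imwrite("pics/w1.png",p[:,:,::-1])
m=(abs(W[...,0]-488)<90)&(abs(W[...,1]-174)<80)
for lo,hi in((88,100),(118,133)):
    k=m&(W[...,2]>lo)&(W[...,2]<hi)
    print(lo,k.sum(),rect(W[k]),np.percentile(W[k][:,2],[5,50,95]).round(1))
E
```

```text
t 2.4 [488.6 176.8 239.6] [ 3.1408e+00  6.0000e-04 -1.5100e+00] F [-0.8 -0.  -1.3] gap 93.5 q [0.28 0.21 1.56 0.   1.38 1.79]
88 6975 (array([487.3, 173.2]), array([92.9, 80.2]), 3.5) [91.8 94.2 96.2]
118 857 (array([487.8, 173.2]), array([25.7, 60.1]), 3.3) [120.9 128.3 129.7]
```

View pics/w1.png

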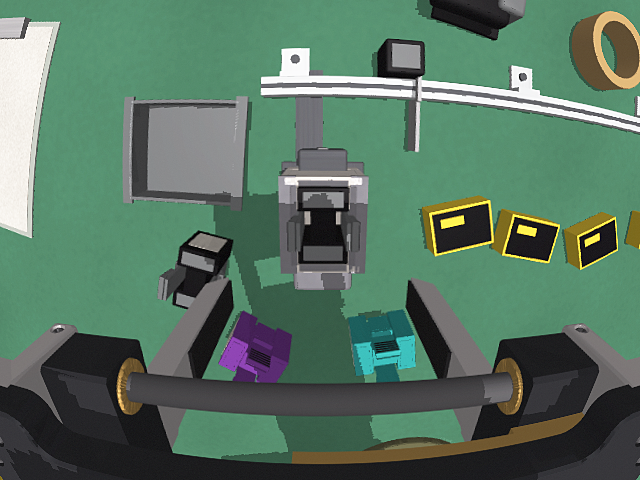

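The wrist view confirms the head and pads (320,225), agreeing with the top camera to about 1 mm. I'm descending to the pads.

```bash
python3 -c "
from h import *
plan(487.8,173.8,104,-1.513)"
```

```text
turn 0.003 then shift cm [9.000e-02 1.000e-02 1.356e+01] rows>=3.8 per-row at ceil [2.30e-02 2.00e-03 3.39e+00]
```

Emit:
{"method": "arm_command", "body": {"steps": [[1, [0.09, 0.01, 3.4], 0], [1, [0, 0, 3.4], 0], [1, [0, 0, 3.4], 0], [1, [0, 0, 2.4], 0], [1, [0, 0, 0.96], 0]]}}

```text
clock: 2.85
eef_pos: [485.8, 170.5, 101.8]
eef_rot: [3.137, -0.001, -1.514]
wrist_force: [-1.2, -0.2, -0.5]
finger_gap: 94.2
```

Emit:
{"method": "arm_command", "body": {"steps": [[1, [0, 0, 0], 0], [1, [0, 0, 0], 0]]}}

```text
clock: 3.02
eef_pos: [487.9, 171.5, 106.0]
eef_rot: [-3.141, 0.0, -1.514]
wrist_force: [-0.0, 0.0, 0.5]
finger_gap: 94.0
```

```bash
python3 -c "
from h import *
st();plan(487.8,173.8,104,-1.513)
p,d,W,L=wrist();cv2.imwrite('pics/w2.png',p[:,:,::-1])
"
```

```text
t 3.0 [487.9 171.5 106. ] [-3.1407e+00  2.0000e-04 -1.5135e+00] F [-0.   0.   0.5] gap 94.0 q [ 0.27  0.33  1.72 -0.    1.08  1.78]
turn -0.001 then shift cm [-0.23  0.    0.2 ] rows>=0.1 per-row at ceil [-0.232  0.001  0.199]
```

View pics/w2.png

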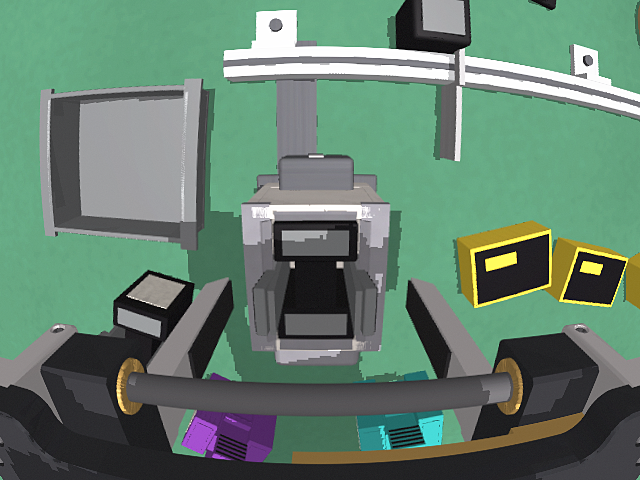

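Emit:
{"method": "arm_command", "body": {"steps": [[1, [-0.22, 0, 0.15], 0], [1, [0, 0, 0], 0], [1, [0, 0, 0], 0]]}}

```text
clock: 3.32
eef_pos: [487.7, 174.2, 104.2]
eef_rot: [-3.14, 0.0, -1.513]
wrist_force: [0.8, -0.1, -0.6]
finger_gap: 93.9
```

Emit:
{"method": "arm_command", "body": {"steps": [[0, [0, 0, 0], 0], [0, [0, 0, 0], 0], [0, [0, 0, 0], 0], [0, [0, 0, 0], 0], [0, [0, 0, 0], 0]], "force": 25}}

```text
clock: 3.73
eef_pos: [487.4, 174.0, 103.4]
eef_rot: [3.142, -0.0, -1.513]
wrist_force: [0.3, -0.3, -0.0]
finger_gap: 64.2
```

Emit:
{"method": "arm_command", "body": {"steps": [[0, [0, 0, 0], 0], [0, [0, 0, 0], 0], [0, [0, 0, 0], 0], [0, [0, 0, 0], 0], [0, [0, 0, 0], 0]]}}

```text
clock: 4.15
eef_pos: [487.5, 173.9, 103.6]
eef_rot: [-3.141, -0.0, -1.513]
wrist_force: [-1.0, -1.4, 6.1]
finger_gap: 34.1
```

```bash
python3 -c "
from h import *
st()
p,d,W,L=wrist();cv2.imwrite('pics/w3.png',p[:,:,::-1])
"
```

```text
t 4.2 [487.5 173.9 103.6] [-3.1413e+00 -2.0000e-04 -1.5129e+00] F [-1.  -1.4  6.1] gap 34.1 q [ 0.27  0.34  1.72 -0.    1.08  1.79]
```

View pics/w3.png

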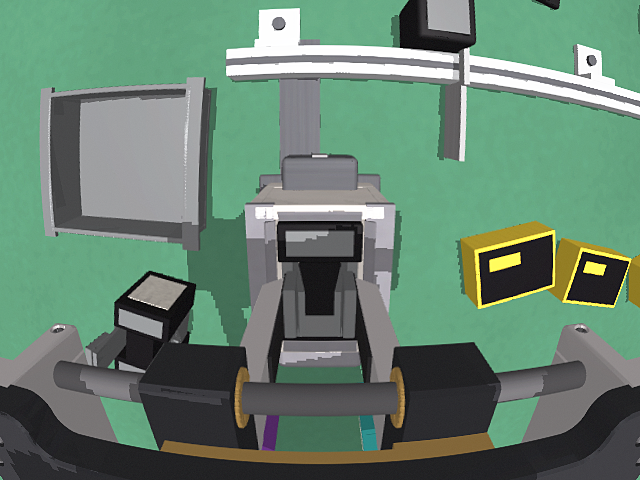

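Emit:
{"method": "arm_command", "body": {"steps": [[0, [0, 0, 0], 0], [0, [0, 0, 0], 0]]}}

```text
clock: 4.37
eef_pos: [487.5, 173.9, 103.6]
eef_rot: [-3.141, -0.0, -1.513]
wrist_force: [0.1, -1.9, 4.9]
finger_gap: 34.2
```

Emit:
{"method": "arm_command", "body": {"steps": [[0, [0, 0, -0.3], 0], [0, [0, 0, -0.4], 0], [0, [0, 0, -0.4], 0], [0, [0, 0, 0], 0]]}}

```text
clock: 4.7
eef_pos: [487.7, 174.1, 115.2]
eef_rot: [-3.141, 0.0, -1.513]
wrist_force: [0.0, 0.1, -0.6]
finger_gap: 34.0
```

```bash
python3 -c "
from h import *
st()
p,d,W,L=wrist();cv2.imwrite('pics/w4.png',p[:,:,::-1])
"
```

```text
t 4.7 [487.7 174.1 115.2] [-3.1405e+00  3.0000e-04 -1.5129e+00] F [ 0.   0.1 -0.6] gap 34.0 q [0.27 0.32 1.71 0.   1.1  1.79]
```

View pics/w4.png

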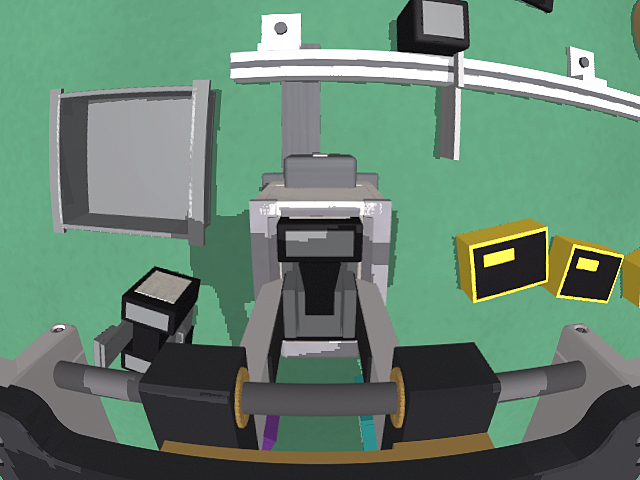

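Emit:
{"method": "arm_command", "body": {"steps": [[0, [0, 0, -1.5], 0], [0, [0, 0, -2.2], 0], [0, [0, 0, -2.2], 0], [0, [0, 0, -2.2], 0], [0, [0, 0, -1.5], 0]]}}

```text
clock: 5.17
eef_pos: [487.6, 174.1, 212.3]
eef_rot: [-3.14, 0.0, -1.513]
wrist_force: [0.7, 0.2, -1.3]
finger_gap: 34.0
```

Emit:
{"method": "arm_command", "body": {"steps": [[0, [0, 0, 0], 0], [0, [0, 0, 0], 0]]}}

```text
clock: 5.33
eef_pos: [487.4, 174.0, 210.1]
eef_rot: [-3.141, 0.0, -1.513]
wrist_force: [-0.2, 0.7, -1.4]
finger_gap: 33.8
```

```bash
python3 -c "
from h import *
st();plan(549,327,210,-1.54)
p,d,W,L=wrist();cv2.imwrite('pics/w5.png',p[:,:,::-1]);np.save('pics/w5.npy',d)
"
```

```text
t 5.3 [487.4 174.  210.1] [-3.141e+00  2.000e-04 -1.513e+00] F [-0.2  0.7 -1.4] gap 33.8 q [0.27 0.22 1.61 0.   1.31 1.79]
turn 0.027 then shift cm [-1.51e+01 -6.62e+00  1.00e-02] rows>=4.6 per-row at ceil [-3.020e+00 -1.325e+00  3.000e-03]
```

View pics/w5.png

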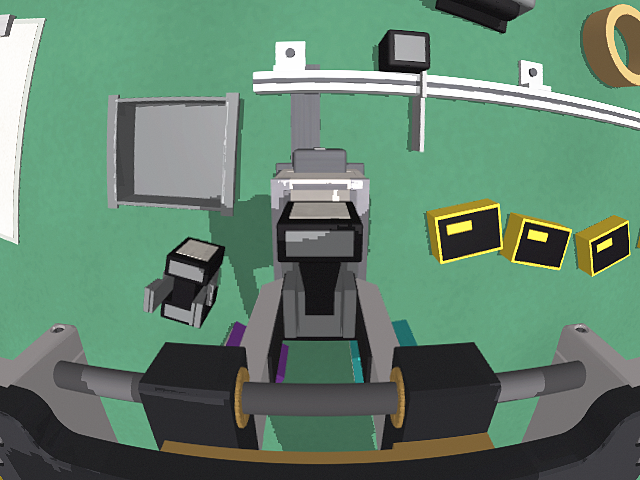

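The spent cartridge hangs from the fingers at (320,230), clear of the head. Moving over the tray.

Emit:
{"method": "arm_command", "body": {"steps": [[0, [-2.5, -1.1, 0], 0.027], [0, [-3.2, -1.42, 0], 0], [0, [-3.5, -1.55, 0], 0], [0, [-3.4, -1.45, 0], 0], [0, [-2.5, -1.1, 0], 0]]}}

```text
clock: 5.8
eef_pos: [548.2, 329.5, 208.0]
eef_rot: [3.139, -0.001, -1.539]
wrist_force: [0.2, -0.0, 0.3]
finger_gap: 34.3
```

Emit:
{"method": "arm_command", "body": {"steps": [[0, [0, 0, 3], 0], [0, [0, 0, 3], 0], [0, [0, 0, 2.5], 0], [0, [0, 0, 0], 0]]}}

```text
clock: 6.13
eef_pos: [545.5, 326.0, 117.9]
eef_rot: [3.132, -0.005, -1.54]
wrist_force: [-1.0, 0.2, -1.1]
finger_gap: 34.1
```

```bash
python3 -c "
from h import *
st();plan(549,327,81,-1.54)
p,d,W,L=wrist();cv2.imwrite('pics/w6.png',p[:,:,::-1]);np.save('pics/w5.npy',d)
"
```

```text
t 6.1 [545.5 326.  117.9] [ 3.1317 -0.0047 -1.5398] F [-1.   0.2 -1.1] gap 34.1 q [0.48 0.57 1.34 0.   1.24 2.02]
turn 0.000 then shift cm [-0.09 -0.36  3.69] rows>=1.0 per-row at ceil [-0.047 -0.179  1.847]
```

View pics/w6.png

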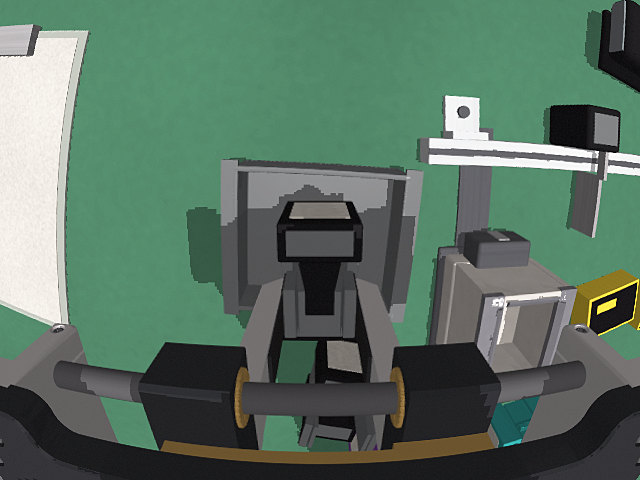

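Emit:
{"method": "arm_command", "body": {"steps": [[0, [0, 0, 1], 0], [0, [0, 0, 1], 0], [0, [0, 0, 0.9], 0], [0, [0, 0, 0.4], 0], [0, [0, 0, 0], 0]]}}

```text
clock: 6.6
eef_pos: [547.9, 327.0, 91.4]
eef_rot: [3.14, -0.001, -1.54]
wrist_force: [0.2, 0.3, -1.9]
finger_gap: 33.9
```

Emit:
{"method": "arm_command", "body": {"steps": [[0, [0, 0, 0.2], 0], [0, [0, 0, 0], 0]]}}

```text
clock: 6.77
eef_pos: [548.3, 327.3, 90.5]
eef_rot: [-3.141, 0.0, -1.54]
wrist_force: [-0.9, 0.4, -1.4]
finger_gap: 34.3
```

```bash
python3 -c "
from h import *
st();plan(549,327,80,-1.54)
"
```

```text
t 6.8 [548.3 327.3  90.5] [-3.1412e+00  2.0000e-04 -1.5400e+00] F [-0.9  0.4 -1.4] gap 34.3 q [ 0.48  0.6   1.36 -0.    1.18  2.02]
turn -0.000 then shift cm [ 0.03 -0.06  1.05] rows>=0.3 per-row at ceil [ 0.032 -0.065  1.054]
```

Emit:
{"method": "arm_command", "body": {"steps": [[0, [0, 0, 0.4], 0], [0, [0, 0, 0.4], 0], [0, [0, 0, 0.15], 0], [0, [0, 0, 0], 0]]}}

```text
clock: 7.1
eef_pos: [548.0, 327.1, 80.2]
eef_rot: [3.141, -0.0, -1.54]
wrist_force: [-0.1, -0.9, -0.9]
finger_gap: 34.3
```

Emit:
{"method": "arm_command", "body": {"steps": [[0, [0, 0, 0.1], 0], [0, [0, 0, 0.1], 0], [0, [0, 0, 0], 0]]}}

```text
clock: 7.35
eef_pos: [548.5, 327.4, 79.7]
eef_rot: [-3.141, 0.0, -1.54]
wrist_force: [-2.9, -1.3, 4.6]
finger_gap: 34.3
```

Emit:
{"method": "arm_command", "body": {"steps": [[1, [0, 0, 0], 0], [1, [0, 0, 0], 0], [1, [0, 0, 0], 0], [1, [0, 0, 0], 0], [1, [0, 0, 0], 0]]}}

```text
clock: 7.77
eef_pos: [548.2, 327.2, 78.7]
eef_rot: [3.142, -0.0, -1.54]
wrist_force: [-0.0, -0.7, 0.6]
finger_gap: 64.0
```

Emit:
{"method": "arm_command", "body": {"steps": [[1, [0, 0, 0], 0], [1, [0, 0, 0], 0], [1, [0, 0, -1], 0], [1, [0, 0, -3], 0], [1, [0, 0, -3], 0]]}}

```text
clock: 8.18
eef_pos: [547.7, 326.9, 149.3]
eef_rot: [3.139, -0.001, -1.54]
wrist_force: [-0.1, 0.9, 0.3]
finger_gap: 93.2
```

Emit:
{"method": "arm_command", "body": {"steps": [[1, [0, 0, -3], 0], [1, [0, 0, -2], 0], [1, [0, 0, 0], 0], [1, [0, 0, 0], 0]]}}

```text
clock: 8.52
eef_pos: [548.5, 327.4, 200.2]
eef_rot: [-3.14, 0.001, -1.54]
wrist_force: [0.4, 0.2, -0.6]
finger_gap: 94.2
```

```bash
python3 - <<'E'
from h import *
st()
p,d,W,L=wrist();cv2.imwrite("pics/w7.png",p[:,:,::-1])
m=(abs(W[...,0]-412)<60)&(abs(W[...,1]-307)<50)
for lo,hi in((60,72),(85,105)):
    k=m&(W[...,2]>lo)&(W[...,2]<hi)
    print(lo,k.sum(),rect(W[k]),np.percentile(W[k][:,2],[5,50,95]).round(1))
E
```

```text
t 8.5 [548.5 327.4 200.2] [-3.1395e+00  1.0000e-03 -1.5400e+00] F [ 0.4  0.2 -0.6] gap 94.2 q [ 0.48  0.5   1.25 -0.    1.38  2.02]
60 2032 (array([412.5, 305.5]), array([45.8, 70.2]), 79.0) [63.  66.9 68.2]
85 559 (array([412. , 306.1]), array([59.9, 26.5]), 79.2) [ 86.7  99.  101.3]
```

View pics/w7.png

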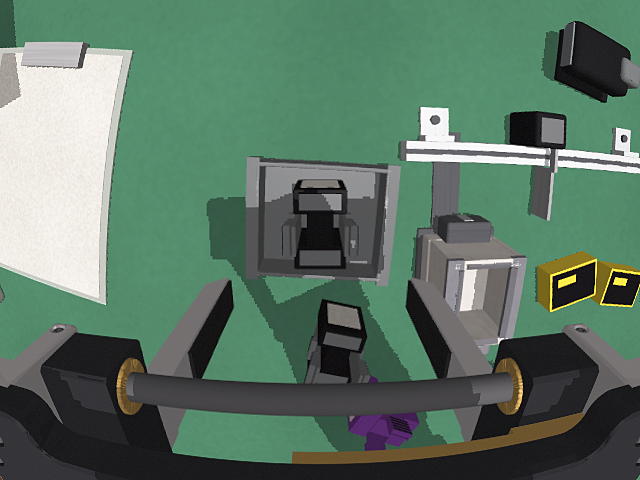

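```bash
python3 - <<'E'
from h import *
p,d=manip.camera("top");W=world("top",d)
m=np.zeros((480,640),bool);m[318:365,155:212]=1;m&=W[...,2]>10
q=W[m];print(q.min(0).round(),q.max(0).round())
# finger corridor check
for sgn in(1,-1):
    a=np.radians(79.1);c=np.array([412.3,306.4])+sgn*54*np.array([np.cos(a),np.sin(a)])
    k=np.hypot(W[...,0]-c[0],W[...,1]-c[1])<16;print(c.round(),np.nanmax(W[...,2][k]).round(1))
k=(W[...,0]>300)&(W[...,0]<400)&(W[...,1]>200)&(W[...,1]<290);print(np.nanmax(W[...,2][k]))
plan(412.3,306.4,180,-1.761)
E
```

```text
[277. 125.  10.] [348. 285. 535.]
[423. 359.] 4.1
[402. 253.] 570.1
599.6688149605715
turn 0.221 then shift cm [ 4.59 12.92  1.79] rows>=3.8 per-row at ceil [1.148 3.23  0.448]
```

```bash
python3 - <<'E'
from h import *
W=world("top",np.load("pics/top0.npy"));p=cv2.imread("pics/top0.png")[:,:,::-1]
hs=cv2.cvtColor(np.ascontiguousarray(p),cv2.COLOR_RGB2HSV)
m=np.zeros((480,640),bool);m[318:365,155:212]=1;m&=W[...,2]>10
q=W[m];print(q.min(0).round(),q.max(0).round())
for sgn in(1,-1):
    a=np.radians(79.1);c=np.array([412.3,306.4])+sgn*54*np.array([np.cos(a),np.sin(a)])
    k=np.hypot(W[...,0]-c[0],W[...,1]-c[1])<22;print(c.round(),np.nanmax(W[...,2][k]).round(1))
E
```

```text
[277. 203.  10.] [348. 285. 104.]
[423. 359.] 6.7
[402. 253.] 5.7
```

Clear of the purple one. Moving over the fresh cartridge.

Emit:
{"method": "arm_command", "body": {"steps": [[1, [0, 0, 0], 0.11], [1, [0, 0, 0], 0.111], [1, [1.5, 4, 0], 0], [1, [1.55, 4, 0], 0], [1, [1.54, 3.9, 0], 0]]}}

```text
clock: 9.03
eef_pos: [423.1, 304.2, 196.6]
eef_rot: [3.139, -0.002, -1.762]
wrist_force: [0.5, 0.4, 0.0]
finger_gap: 93.7
```

Emit:
{"method": "arm_command", "body": {"steps": [[1, [0, 1, 1.5], 0], [1, [0, 0, 0], 0], [1, [0, 0, 0], 0], [1, [0, 0, 0], 0]]}}

```text
clock: 9.37
eef_pos: [416.2, 307.1, 183.8]
eef_rot: [3.141, -0.0, -1.761]
wrist_force: [0.7, 0.0, -0.8]
finger_gap: 94.2
```

```bash
python3 - <<'E'
from h import *
st()
p,d,W,L=wrist();cv2.imwrite("pics/w8.png",p[:,:,::-1])
m=(abs(W[...,0]-412)<60)&(abs(W[...,1]-307)<50)
for lo,hi in((60,72),(88,105)):
    k=m&(W[...,2]>lo)&(W[...,2]<hi)
    print(lo,k.sum(),rect(W[k]),np.percentile(W[k][:,2],[5,50,95]).round(1))
plan(412.2,306.2,76,-1.761)
E
```

```text
t 9.4 [416.2 307.1 183.8] [ 3.1413e+00 -3.0000e-04 -1.7612e+00] F [ 0.7  0.  -0.8] gap 94.2 q [ 0.56  0.25  1.64 -0.    1.25  2.33]
60 3708 (array([411.2, 305.9]), array([45.3, 71.9]), 78.1) [65.3 66.9 68.2]
88 1060 (array([410.8, 305.8]), array([59.4, 27. ]), 77.9) [ 91.1 100.3 101.7]
turn -0.001 then shift cm [ 0.16  0.4  10.78] rows>=3.0 per-row at ceil [0.054 0.132 3.594]
```

View pics/w8.png

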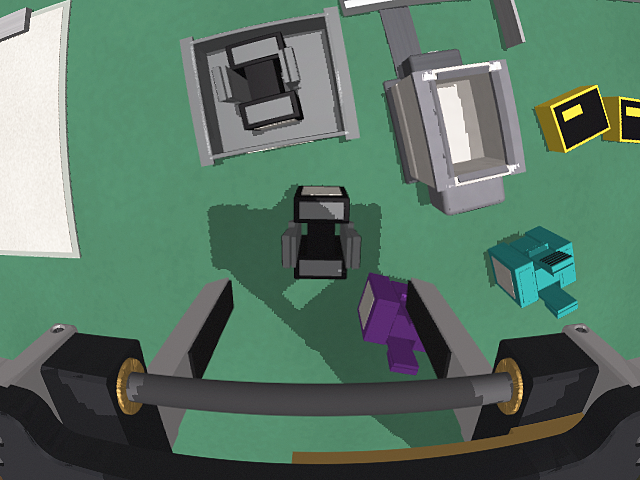

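```bash
python3 -c "
from h import *
plan(411.3,306.2,76.5,-1.777)"
```

```text
turn 0.015 then shift cm [ 0.19  0.48 10.73] rows>=3.0 per-row at ceil [0.062 0.16  3.577]
```

Emit:
{"method": "arm_command", "body": {"steps": [[1, [0, 0, 2], 0.015], [1, [0.1, 0.24, 2.5], 0], [1, [0.09, 0.24, 2.5], 0], [1, [0, 0, 2.3], 0], [1, [0, 0, 1.4], 0]]}}

```text
clock: 9.83
eef_pos: [410.4, 305.6, 74.4]
eef_rot: [3.14, -0.002, -1.777]
wrist_force: [-0.7, -0.3, -1.0]
finger_gap: 94.3
```

Emit:
{"method": "arm_command", "body": {"steps": [[1, [0, 0, 0], 0], [1, [0, 0, 0], 0], [1, [0, 0, 0], 0]]}}

```text
clock: 10.08
eef_pos: [411.2, 306.4, 77.8]
eef_rot: [-3.141, 0.001, -1.776]
wrist_force: [0.5, -0.4, -0.4]
finger_gap: 93.6
```

```bash
python3 -c "
from h import *
st();plan(411.3,306.2,76,-1.777)
p,d,W,L=wrist();cv2.imwrite('pics/w9.png',p[:,:,::-1])"
```

```text
t 10.1 [411.2 306.4  77.8] [-3.1407e+00  9.0000e-04 -1.7764e+00] F [ 0.5 -0.4 -0.4] gap 93.6 q [ 0.57  0.36  1.76 -0.    1.02  2.35]
turn 0.001 then shift cm [ 0.02 -0.01  0.18] rows>=0.1 per-row at ceil [ 0.018 -0.01   0.183]
```

View pics/w9.png

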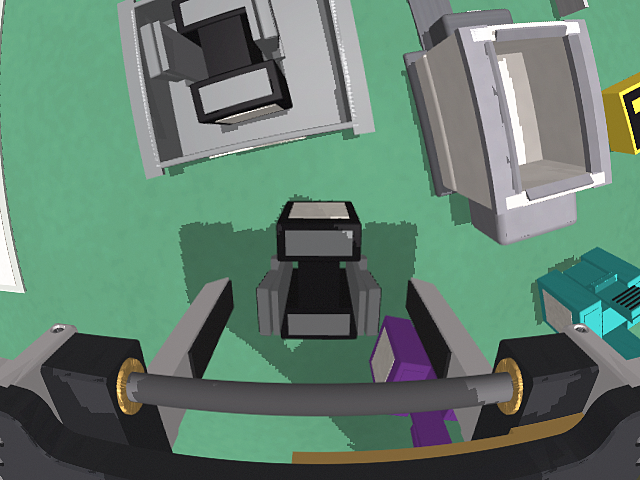

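Emit:
{"method": "arm_command", "body": {"steps": [[1, [0, 0, 0.15], 0], [0, [0, 0, 0], 0], [0, [0, 0, 0], 0], [0, [0, 0, 0], 0], [0, [0, 0, 0], 0]], "force": 25}}

```text
clock: 10.55
eef_pos: [410.3, 306.2, 75.5]
eef_rot: [-3.141, 0.0, -1.776]
wrist_force: [0.6, 0.2, -0.3]
finger_gap: 70.8
```

Emit:
{"method": "arm_command", "body": {"steps": [[0, [0, 0, 0], 0], [0, [0, 0, 0], 0], [0, [0, 0, 0], 0], [0, [0, 0, 0], 0], [0, [0, 0, 0], 0]]}}

```text
clock: 10.97
eef_pos: [410.4, 306.3, 75.6]
eef_rot: [-3.141, 0.0, -1.776]
wrist_force: [-1.4, 1.2, 3.9]
finger_gap: 37.5
```

Emit:
{"method": "arm_command", "body": {"steps": [[0, [0, 0, 0], 0], [0, [0, 0, 0], 0], [0, [0, 0, 0], 0], [0, [0, 0, -1], 0], [0, [0, 0, -2], 0]]}}

```text
clock: 11.38
eef_pos: [409.1, 305.3, 104.0]
eef_rot: [3.138, -0.003, -1.776]
wrist_force: [0.5, -0.2, -0.0]
finger_gap: 34.3
```

Emit:
{"method": "arm_command", "body": {"steps": [[0, [0, 0, -3], 0], [0, [0, 0, -3], 0], [0, [0, 0, -3], 0], [0, [0, 0, -2], 0], [0, [0, 0, 0], 0]]}}

```text
clock: 11.8
eef_pos: [411.3, 306.7, 219.9]
eef_rot: [-3.137, 0.004, -1.776]
wrist_force: [-0.7, 0.4, 0.2]
finger_gap: 34.3
```

```bash
python3 -c "
from h import *
manip.camera('scene')
st();plan(487.6,174.0,212,-1.513)
p,d,W,L=wrist();cv2.imwrite('pics/w10.png',p[:,:,::-1])"
```

```text
t 11.8 [410.7 306.3 217.2] [-3.1394e+00  2.0000e-03 -1.7760e+00] F [-0.6  0.4 -2.1] gap 34.2 q [ 0.57  0.2   1.61 -0.    1.32  2.35]
turn -0.263 then shift cm [13.65 -6.91  0.52] rows>=4.3 per-row at ceil [ 2.73  -1.383  0.103]
```

View pics/w10.png

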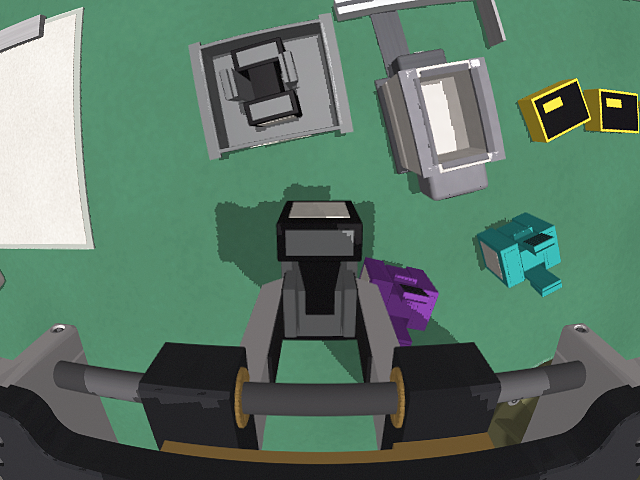

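```bash
python3 - <<'E'
from h import *
a=cv2.imread("pics/w5.png",0);b=cv2.imread("pics/w10.png",0)
# restrict to cartridge face
for (x0,y0,x1,y1) in((282,222,360,262),(280,205,362,340),(300,255,345,335)):
    t=a[y0:y1,x0:x1];s=b[y0-12:y1+12,x0-12:x1+12]
    r=cv2.matchTemplate(s,t,cv2.TM_CCOEFF_NORMED);_,v,_,l=cv2.minMaxLoc(r);print(v,l[0]-12,l[1]-12)
E
```

```text
0.8537136912345886 0 -1
0.919028639793396 0 -1
0.98578941822052 0 -1
```

In-hand view: the fresh cartridge sits within 1 px of where the spent one sat (face at (320,240)), so the extraction pose can be reused for insertion.

Emit:
{"method": "arm_command", "body": {"steps": [[0, [0, 0, 0], -0.1], [0, [0, 0, 0], -0.1], [0, [0, 0, 0], -0.063], [0, [2.5, -1.2, 0], 0], [0, [3.3, -1.7, 0], 0]]}}

```text
clock: 12.32
eef_pos: [441.4, 250.2, 213.5]
eef_rot: [3.138, -0.001, -1.509]
wrist_force: [-0.2, -1.1, -1.3]
finger_gap: 34.2
```

Emit:
{"method": "arm_command", "body": {"steps": [[0, [3.3, -1.7, 0], 0], [0, [2.8, -1.4, 0.3], 0], [0, [1.6, -0.8, 0.2], 0], [0, [0, 0, 0], 0], [0, [0, 0, 0], 0]]}}

```text
clock: 12.73
eef_pos: [485.5, 174.6, 208.7]
eef_rot: [3.139, -0.001, -1.515]
wrist_force: [-1.4, -0.5, -0.3]
finger_gap: 34.3
```

```bash
python3 -c "
from h import *
manip.camera('scene')
st();plan(487.5,174.0,185,-1.513)"
```

```text
t 12.8 [485.4 175.3 209.1] [ 3.1393e+00 -3.0000e-04 -1.5136e+00] F [ 0.3  0.7 -0.9] gap 33.7 q [0.28 0.22 1.61 0.   1.31 1.79]
turn -0.001 then shift cm [ 0.15 -0.2   2.41] rows>=0.7 per-row at ceil [ 0.145 -0.204  2.415]
```

Emit:
{"method": "arm_command", "body": {"steps": [[0, [0.14, -0.2, 1.5], 0], [0, [0, 0, 1], 0], [0, [0, 0, 0], 0], [0, [0, 0, 0], 0], [0, [0, 0, 0], 0]]}}

```text
clock: 13.2
eef_pos: [487.9, 174.5, 185.7]
eef_rot: [-3.141, 0.0, -1.512]
wrist_force: [0.3, -0.1, -1.6]
finger_gap: 34.3
```

```bash
python3 -c "
from h import *
st();plan(487.5,174.0,178,-1.513)
p,d,W,L=wrist();cv2.imwrite('pics/w11.png',p[:,:,::-1])"
```

```text
t 13.2 [487.9 174.5 185.7] [-3.1414e+00  1.0000e-04 -1.5123e+00] F [ 0.3 -0.1 -1.6] gap 34.3 q [0.27 0.25 1.64 0.   1.26 1.78]
turn 0.001 then shift cm [0.05 0.05 0.77] rows>=0.2 per-row at ceil [0.046 0.046 0.772]
```

View pics/w11.png

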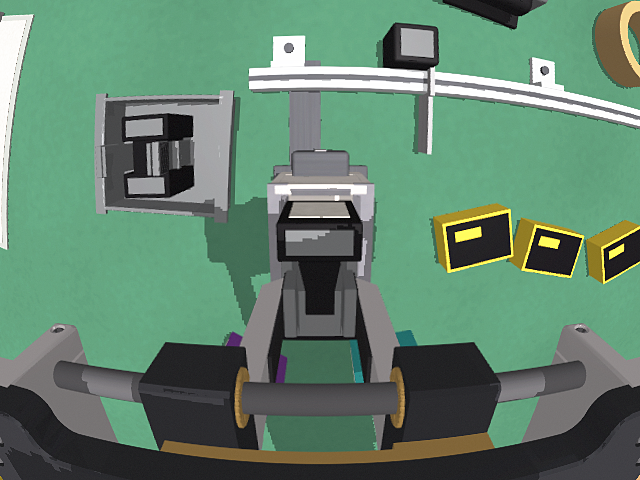

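Emit:
{"method": "arm_command", "body": {"steps": [[0, [0.05, 0.05, 0.5], 0], [0, [0, 0, 0.6], 0], [0, [0, 0, 0.6], 0], [0, [0, 0, 0.3], 0], [0, [0, 0, 0], 0]]}}

```text
clock: 13.67
eef_pos: [487.2, 173.3, 164.3]
eef_rot: [3.14, -0.0, -1.513]
wrist_force: [-0.5, -0.1, -0.4]
finger_gap: 34.3
```

Emit:
{"method": "arm_command", "body": {"steps": [[0, [0, 0, 0.3], 0], [0, [0, 0, 0.3], 0], [0, [0, 0, 0.3], 0], [0, [0, 0, 0], 0]]}}

```text
clock: 14.0
eef_pos: [487.4, 173.4, 155.7]
eef_rot: [3.141, -0.0, -1.513]
wrist_force: [-0.7, -0.5, -2.0]
finger_gap: 34.4
```

Emit:
{"method": "arm_command", "body": {"steps": [[0, [-0.05, 0, 0.5], 0], [0, [0, 0, 0.7], 0], [0, [0, 0, 0.7], 0], [0, [0, 0, 0.4], 0], [0, [0, 0, 0], 0]]}}

```text
clock: 14.42
eef_pos: [487.1, 173.8, 132.1]
eef_rot: [3.14, -0.0, -1.513]
wrist_force: [0.6, -1.0, -1.1]
finger_gap: 34.5
```

Emit:
{"method": "arm_command", "body": {"steps": [[0, [0, 0, 0.5], 0], [0, [0, 0, 0.6], 0], [0, [0, 0, 0.5], 0], [0, [0, 0, 0.3], 0], [0, [0, 0, 0], 0]]}}

```text
clock: 14.83
eef_pos: [487.2, 173.9, 113.5]
eef_rot: [3.14, -0.0, -1.513]
wrist_force: [0.6, 0.3, -0.5]
finger_gap: 34.1
```

```bash
python3 -c "
from h import *
st()
p,d,W,L=wrist();cv2.imwrite('pics/w12.png',p[:,:,::-1])"
```

```text
t 14.8 [487.2 173.9 113.5] [ 3.1404e+00 -2.0000e-04 -1.5130e+00] F [ 0.6  0.3 -0.5] gap 34.1 q [0.27 0.33 1.71 0.   1.1  1.78]
```

View pics/w12.png

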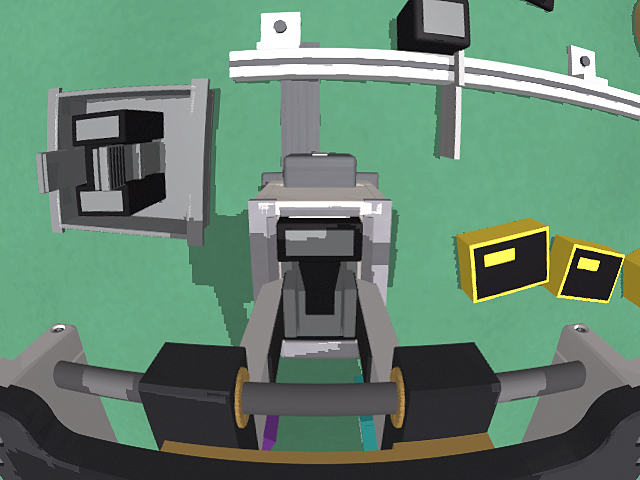

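Emit:
{"method": "arm_command", "body": {"steps": [[0, [0, 0, 0.3], 0], [0, [0, 0, 0.3], 0], [0, [0, 0, 0.2], 0], [0, [0, 0, 0], 0]]}}

```text
clock: 15.22
eef_pos: [487.4, 173.9, 105.9]
eef_rot: [3.141, -0.0, -1.513]
wrist_force: [-0.2, 0.2, -0.5]
finger_gap: 33.9
```

Emit:
{"method": "arm_command", "body": {"steps": [[0, [0, 0, 0.15], 0], [0, [0, 0, 0.1], 0], [0, [0, 0, 0], 0], [0, [0, 0, 0], 0]]}}

```text
clock: 15.55
eef_pos: [487.6, 174.0, 103.9]
eef_rot: [3.142, -0.0, -1.513]
wrist_force: [0.9, -0.1, -0.9]
finger_gap: 33.9
```

Emit:
{"method": "arm_command", "body": {"steps": [[0, [0, 0, 0.1], 0], [0, [0, 0, 0.1], 0], [0, [0, 0, 0], 0]]}}

```text
clock: 15.8
eef_pos: [488.0, 174.4, 103.3]
eef_rot: [-3.14, 0.001, -1.513]
wrist_force: [-6.4, 1.8, 14.5]
finger_gap: 34.3
```

Emit:
{"method": "arm_command", "body": {"steps": [[0, [0, 0, 0.1], 0], [0, [0, 0, 0], 0], [0, [0, 0, 0], 0]]}}

```text
clock: 16.05
eef_pos: [488.3, 174.5, 103.1]
eef_rot: [-3.139, 0.001, -1.513]
wrist_force: [-8.6, 0.6, 21.5]
finger_gap: 34.6
```

Seated on the bay floor (21 N, TCP 103.1 as at extraction). I'm releasing the tabs so they latch.

Emit:
{"method": "arm_command", "body": {"steps": [[1, [0, 0, 0], 0], [1, [0, 0, 0], 0], [1, [0, 0, 0], 0], [1, [0, 0, 0], 0], [1, [0, 0, 0], 0]]}}

```text
clock: 16.47
eef_pos: [487.6, 174.0, 100.9]
eef_rot: [-3.141, 0.0, -1.513]
wrist_force: [0.4, -0.2, -0.2]
finger_gap: 64.4
```

Emit:
{"method": "arm_command", "body": {"steps": [[1, [0, 0, 0], 0], [1, [0, 0, 0], 0], [1, [0, 0, -1], 0], [1, [0, 0, -3], 0], [1, [0, 0, -3], 0]]}}

```text
clock: 16.88
eef_pos: [486.9, 173.8, 171.6]
eef_rot: [3.139, -0.001, -1.513]
wrist_force: [-0.3, -1.2, 0.9]
finger_gap: 93.2
```

Emit:
{"method": "arm_command", "body": {"steps": [[1, [0, 0, -3], 0], [1, [0, 0, -2.5], 0], [1, [0, 0, 0], 0], [1, [0, 0, 0], 0]]}}

```text
clock: 17.22
eef_pos: [487.9, 174.1, 227.3]
eef_rot: [-3.139, 0.001, -1.513]
wrist_force: [0.4, -0.8, -1.5]
finger_gap: 93.7
```

```bash
python3 - <<'E'
from h import *
manip.camera("scene");st()
p,d,W,L=wrist();cv2.imwrite("pics/w13.png",p[:,:,::-1])
m=(abs(W[...,0]-488)<90)&(abs(W[...,1]-174)<80)
for lo,hi in((88,91.5),(91.5,100),(118,133)):
    k=m&(W[...,2]>lo)&(W[...,2]<hi)
    print(lo,k.sum(),rect(W[k]),np.percentile(W[k][:,2],[5,50,95]).round(1))
# cartridge block top height
k=(abs(W[...,0]-488)<32)&(abs(W[...,1]-174)<18)&(W[...,2]<108);print("block top z",np.nanpercentile(W[...,2][k],[10,50,90]).round(1))
p,d=manip.camera("top");W=world("top",d)
m=np.zeros((480,640),np.uint8);m[225:300,255:450]=1
m&=((W[...,2]>20)&(W[...,2]<45)).astype(np.uint8)
n,l,s,ce=cv2.connectedComponentsWithStats(m)
for i in range(1,n):
    if s[i,4]>100: q=W[l==i];r=rect(q);print(r,w2c(*r[0]).round(1))
cv2.imwrite("pics/t13.png",p[:,:,::-1])
E
```

```text
t 17.3 [487.4 173.9 225.9] [-3.1414  0.     -1.513 ] F [-0.2  0.2  0.1] gap 94.5 q [ 0.27  0.21  1.58 -0.    1.35  1.79]
88 336 (array([487.2, 173.4]), array([92.4, 80.6]), 3.4) [88.4 90.5 91.5]
91.5 7164 (array([487.4, 173.4]), array([92.5, 80.6]), 3.4) [92.  94.3 96.2]
118 964 (array([488.1, 173.9]), array([26.4, 60.1]), 3.3) [121.3 128.2 129.6]
block top z [87.7 94.9 95.9]
(array([ 497.9, -333.1]), array([52.9, 76.5]), 0.4) [-144.4 -407.2]
(array([ 475.3, -201.5]), array([51.5, 76.3]), 24.7) [-159.4 -274.5]
(array([480.9,  14.6]), array([52.7, 76.1]), 15.9) [-141.3  -59.1]
(array([473.2, -83.4]), array([76.1, 52.4]), 84.0) [-154.7 -156.5]
```

View pics/w13.png

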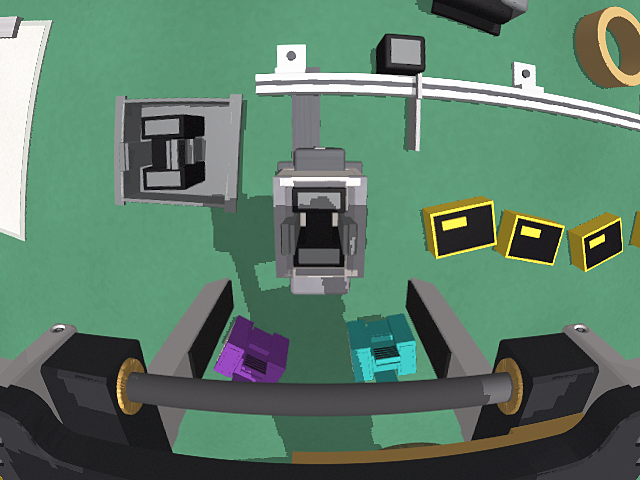

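View pics/t13.png

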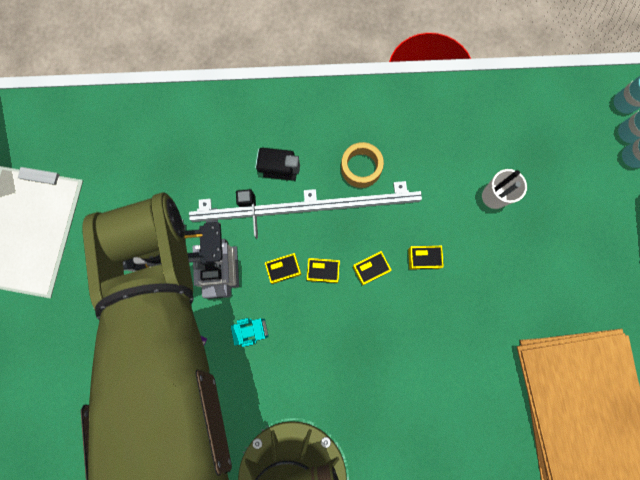

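Cartridge swap checks out: pads at z 128.2 and 60 mm apart, as at the start, so it is home and latched. All four boxes are unmoved. Now I pick box A, nearest the gate.

```bash
python3 -c "
from h import *
plan(481,14.2,140,-1.288)"
```

```text
turn -0.225 then shift cm [15.16  5.04  8.48] rows>=5.0 per-row at ceil [2.527 0.84  1.414]
```

Emit:
{"method": "arm_command", "body": {"steps": [[0.9, [0, 0, 0], -0.112], [0.9, [0, 0, 0], -0.113], [0.9, [2.8, 0.95, 0], 0], [0.9, [3.4, 1.1, 0], 0], [0.9, [3.4, 1.1, 0], 0]]}}

```text
clock: 17.78
eef_pos: [483.4, 72.1, 224.6]
eef_rot: [3.139, 0.0, -1.286]
wrist_force: [-0.0, -0.1, 0.1]
finger_gap: 84.4
```

Emit:
{"method": "arm_command", "body": {"steps": [[0.9, [3.3, 1.1, 1], 0], [0.9, [2.26, 0.79, 2.5], 0], [0.9, [0, 0, 3], 0], [0.9, [0, 0, 2.5], 0], [0.9, [0, 0, 0], 0]]}}

```text
clock: 18.2
eef_pos: [478.8, 13.9, 130.9]
eef_rot: [3.133, 0.003, -1.289]
wrist_force: [-0.6, 0.7, -1.0]
finger_gap: 84.4
```

```bash
cat > box.py <<'E'
from h import *
import sys
def boxes_w(tag=None):
    p,d,W,L=wrist()
    if tag: cv2.imwrite(f"pics/{tag}.png",p[:,:,::-1])
    m=((W[...,2]>24)&(W[...,2]<42)&(W[...,0]>420)&(W[...,0]<630)).astype(np.uint8)
    n,l,s,ce=cv2.connectedComponentsWithStats(m)
    for i in range(1,n):
        if s[i,4]>400: q=W[l==i];r=rect(q);print("wr",r,w2c(*r[0]).round(1),s[i,:2],np.median(q[:,2]).round(1))
def boxes_t():
    p,d=manip.camera("top");W=world("top",d)
    m=np.zeros((480,640),np.uint8);m[200:330,240:460]=1
    m&=((W[...,2]>27)&(W[...,2]<45)).astype(np.uint8)
    n,l,s,ce=cv2.connectedComponentsWithStats(m)
    for i in range(1,n):
        if s[i,4]>100: q=W[l==i];r=rect(q);print("top",r,w2c(*r[0]).round(1))
    return p
E
python3 - <<'E'
from box import *
manip.camera('scene');st();boxes_w('w14');boxes_t()
E
```

```text
t 18.2 [480.   14.2 133.7] [ 3.1364e+00  1.8000e-03 -1.2884e+00] F [-0.7  0.4 -0. ] gap 84.6 q [-0.05  0.22  1.79  0.    1.13  1.24]
wr (array([622.7, 167.3]), array([ 21. , 158.6]), 3.4) [ 9.  85.2] [103   6] 26.9
wr (array([625.9,  -6.2]), array([ 66.9, 208.8]), 19.8) [  2.2 -88.2] [262  28] 27.0
wr (array([561.6, 261.2]), array([10.1, 78. ]), 89.3) [-46.6 182.5] [61 33] 28.6
wr (array([548.4, 309.3]), array([72.1, 15.5]), 1.6) [-57.  231.3] [21 46] 33.3
wr (array([509.8, 152.8]), array([125.5,  60.9]), 42.4) [-104.5   77.2] [104  95] 38.8
wr (array([480. ,  13.5]), array([52.8, 76.3]), 16.1) [-142.3  -60.1] [272 204] 32.9
wr (array([472.8, -84.5]), array([76.9, 52.6]), 84.5) [-155.1 -157.5] [376 232] 32.9
wr (array([ 475.5, -202.7]), array([53.4, 77.5]), 24.8) [-159.2 -275.7] [496 270] 32.8
wr (array([ 498. , -334.2]), array([79.1, 52.3]), 89.7) [-144.3 -408.3] [589 278] 32.8
top (array([ 497.7, -333.1]), array([51.6, 76.9]), 0.8) [-144.6 -407.2]
top (array([ 475.3, -201.9]), array([51.4, 76.3]), 24.9) [-159.4 -274.9]
top (array([473.2, -83.3]), array([75.9, 52.7]), 84.2) [-154.7 -156.4]
```

View pics/w14.png

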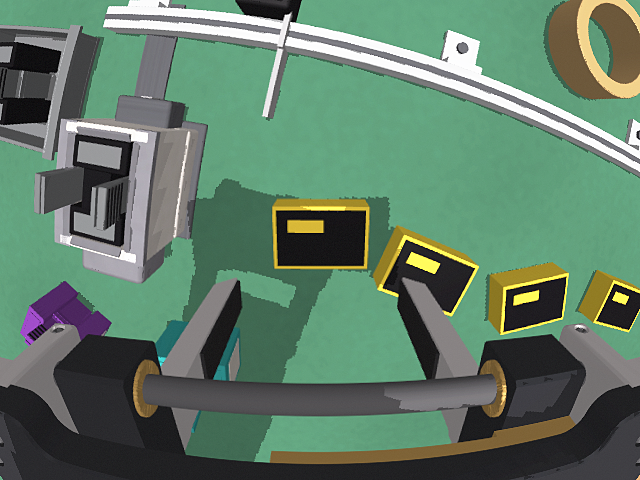

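```bash
python3 -c "
from h import *
st();plan(480.5,13.9,5,-1.288)"
```

```text
t 18.4 [481.8  14.5 136.7] [-3.1413e+00 -1.0000e-04 -1.2876e+00] F [ 0.9 -0.   0.8] gap 84.5 q [-0.05  0.22  1.79  0.    1.13  1.24]
turn 0.000 then shift cm [ 0.02  0.14 13.17] rows>=3.7 per-row at ceil [0.006 0.036 3.294]
```

Emit:
{"method": "arm_command", "body": {"steps": [[0.9, [0, 0.1, 3], 0], [0.9, [0, 0, 3], 0], [0.9, [0, 0, 3], 0], [0.9, [0, 0, 2], 0], [0.9, [0, 0, 1], 0]]}}

```text
clock: 18.77
eef_pos: [480.4, 14.4, 15.0]
eef_rot: [3.141, 0.0, -1.287]
wrist_force: [0.3, -0.1, 0.0]
finger_gap: 84.8
```

Emit:
{"method": "arm_command", "body": {"steps": [[0.9, [0, 0, 0.5], 0], [0.9, [0, 0, 0.4], 0], [0.9, [0, 0, 0], 0], [0.9, [0, 0, 0], 0]]}}

```text
clock: 19.1
eef_pos: [481.3, 14.1, 8.0]
eef_rot: [-3.14, -0.001, -1.288]
wrist_force: [-0.3, -0.5, -0.1]
finger_gap: 84.6
```

Emit:
{"method": "arm_command", "body": {"steps": [[0, [0, 0, 0], 0], [0, [0, 0, 0], 0], [0, [0, 0, 0], 0], [0, [0, 0, 0], 0], [0, [0, 0, 0], 0]], "force": 20}}

```text
clock: 19.52
eef_pos: [481.0, 14.0, 7.7]
eef_rot: [-3.14, -0.0, -1.288]
wrist_force: [-1.6, -0.2, 7.4]
finger_gap: 75.3
```

```bash
python3 -c "
from h import *
st();print(c2w(-32,-68));plan(*c2w(-32,-68),45,-1.513)"
```

```text
t 19.5 [481.   14.    7.7] [-3.1403e+00 -4.0000e-04 -1.2881e+00] F [-1.6 -0.2  7.4] gap 75.3 q [-0.05  0.42  1.88  0.    0.84  1.24]
[590.5674157   11.97070761]
turn 0.225 then shift cm [  0.84 -10.92  -3.73] rows>=3.2 per-row at ceil [ 0.21  -2.731 -0.933]
```

Emit:
{"method": "arm_command", "body": {"steps": [[0, [0, 0, -1.7], 0], [0, [0, 0, -2], 0.075], [0, [0, -1, 0], 0.075], [0, [0, -1, 0], 0.075], [0, [0.2, -2.5, 0], 0]]}}

```text
clock: 19.93
eef_pos: [524.5, 17.2, 44.4]
eef_rot: [3.141, 0.0, -1.518]
wrist_force: [-0.5, 0.1, -1.3]
finger_gap: 75.8
```

Emit:
{"method": "arm_command", "body": {"steps": [[0, [0.2, -2.6, 0], 0], [0, [0.2, -2, 0], 0], [0, [0.1, -1, 0], 0], [0, [0, 0, 0], 0], [0, [0, 0, 0], 0]]}}

```text
clock: 20.35
eef_pos: [581.0, 15.1, 43.5]
eef_rot: [3.141, 0.0, -1.513]
wrist_force: [0.1, -0.1, -0.1]
finger_gap: 76.1
```

```bash
python3 -c "
from box import *
manip.camera('scene');st();boxes_w('w15');plan(*c2w(-32,-68),8,-1.513)"
```

```text
t 20.4 [580.7  15.2  43.6] [ 3.1407e+00  1.0000e-04 -1.5129e+00] F [ 0.9  0.6 -1.4] gap 76.2 q [-0.04  0.55  1.58  0.    1.02  1.48]
wr (array([622.8, 169.6]), array([ 20.3, 157. ]), 3.4) [ 9.3 87.5] [  0 188] 26.9
wr (array([626.1,  -2.8]), array([ 66.8, 202.8]), 20.2) [  2.6 -84.8] [194 190] 27.0
wr (array([529.9, 262.6]), array([ 8.4, 70.9]), 88.6) [-78.1 185.7] [  0 270] 29.3
wr (array([542.8, 174.1]), array([79.2, 28.5]), 87.8) [-70.4  96.6] [ 40 294] 37.7
wr (array([467.5, -65.9]), array([40.4, 38.9]), 84.3) [-159.3 -138.7] [387 411] 32.9
turn 0.000 then shift cm [ 0.38 -0.97  3.58] rows>=1.0 per-row at ceil [ 0.189 -0.485  1.789]
```

View pics/w15.png

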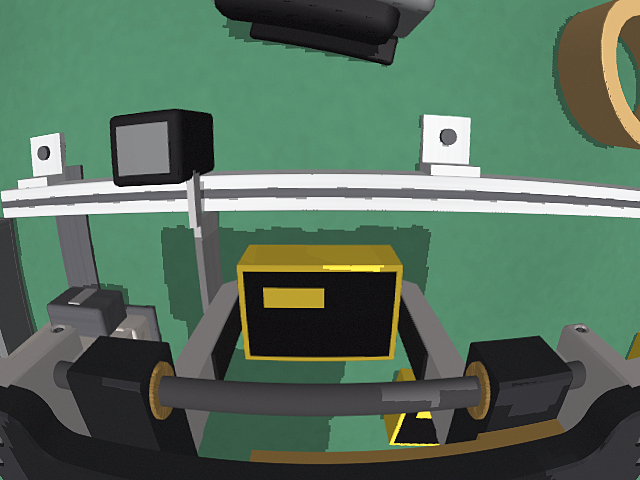

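Emit:
{"method": "arm_command", "body": {"steps": [[0, [0.38, -0.6, 1], 0], [0, [0, 0, 1], 0], [0, [0, 0, 1], 0], [0, [0, 0, 0.5], 0], [0, [0, 0, 0], 0]]}}

```text
clock: 20.87
eef_pos: [586.9, 11.8, 7.8]
eef_rot: [3.14, 0.0, -1.513]
wrist_force: [0.2, 0.4, -1.5]
finger_gap: 75.6
```

Emit:
{"method": "arm_command", "body": {"steps": [[0, [0, -0.3, 0.1], 0], [0, [0, 0, 0.1], 0], [0, [0, 0, 0], 0]]}}

```text
clock: 21.12
eef_pos: [591.0, 12.0, 7.1]
eef_rot: [-3.141, 0.0, -1.513]
wrist_force: [-0.2, 0.4, 0.6]
finger_gap: 75.6
```

```bash
python3 -c "
from box import *
st();s=manip.read_state();print(w2c(*s['eef_pos'][:2]));plan(*c2w(-26,-68),8,-1.513)"
```

```text
t 21.1 [591.   12.    7.1] [-3.1409  0.     -1.5129] F [-0.2  0.4  0.6] gap 75.6 q [-0.04  0.62  1.56  0.    0.96  1.47]
[-31.56295148 -68.00905252]
turn 0.000 then shift cm [-0.   -0.56 -0.09] rows>=0.2 per-row at ceil [-0.001 -0.556 -0.085]
```

Emit:
{"method": "arm_command", "body": {"steps": [[0, [0, -0.25, 0], 0], [0, [0, -0.25, 0], 0], [0, [0, -0.1, 0], 0], [0, [0, 0, 0], 0]]}}

```text
clock: 21.45
eef_pos: [597.0, 12.3, 7.1]
eef_rot: [-3.141, 0.0, -1.513]
wrist_force: [-2.0, 1.0, 5.0]
finger_gap: 75.8
```

Emit:
{"method": "arm_command", "body": {"steps": [[0, [0, -0.1, 0], 0], [0, [0, -0.1, 0], 0], [0, [0, 0, 0], 0]]}}

```text
clock: 21.7
eef_pos: [597.3, 12.2, 7.0]
eef_rot: [3.138, -0.0, -1.513]
wrist_force: [-14.7, -1.3, 14.5]
finger_gap: 75.9
```

Emit:
{"method": "arm_command", "body": {"steps": [[0.9, [0, 0.1, 0], 0], [0.9, [0, 0, 0], 0], [0.9, [0, 0, 0], 0], [0.9, [0, 0, -2], 0], [0.9, [0, 0, -3], 0]]}}

```text
clock: 22.12
eef_pos: [596.2, 12.3, 54.7]
eef_rot: [3.137, 0.0, -1.513]
wrist_force: [0.4, 0.4, 0.6]
finger_gap: 84.7
```

Emit:
{"method": "arm_command", "body": {"steps": [[0.9, [0, 0, -3], 0], [0.9, [0, 0, -3], 0], [0.9, [0, 1, -2], 0], [0.9, [0, 0, 0], 0], [0.9, [0, 0, 0], 0]]}}

```text
clock: 22.53
eef_pos: [588.0, 11.7, 137.5]
eef_rot: [-3.14, -0.0, -1.513]
wrist_force: [0.0, 0.1, 0.3]
finger_gap: 84.7
```

```bash
python3 -c "
from box import *
manip.camera('scene');st();boxes_w('w16');boxes_t()"
```

```text
t 22.6 [587.6  11.7 136.2] [ 3.1413  0.     -1.513 ] F [-0.1  0.  -0.5] gap 84.4 q [-0.04  0.45  1.49  0.    1.21  1.47]
wr (array([622.8, 168.4]), array([ 20. , 157.6]), 3.1) [ 9.2 86.3] [ 68 178] 26.9
wr (array([595.4, -10.4]), array([ 69.9, 188.8]), 0.3) [-28.5 -90.6] [228 180] 32.7
wr (array([549.2, 262.1]), array([107.1,  20.1]), 5.7) [-58.9 184.1] [ 48 207] 28.8
wr (array([558.7, 309.8]), array([84.3, 40. ]), 32.6) [-46.7 231.2] [  0 222] 32.8
wr (array([530.4, 161.8]), array([91.1, 51.9]), 60.7) [-83.4  85. ] [ 98 259] 38.4
wr (array([ 498.6, -334.2]), array([78.6, 52.2]), 89.3) [-143.7 -408.3] [589 306] 32.8
wr (array([ 503.7, -203.5]), array([15.6, 56.6]), 8.5) [-131.1 -278.1] [501 318] 31.7
wr (array([474.3, -74. ]), array([56. , 52.8]), 85.6) [-153.  -147.1] [369 329] 32.8
top (array([ 497.8, -333.1]), array([52.3, 76.5]), 0.6) [-144.5 -407.2]
top (array([ 475.3, -201.8]), array([51.3, 76.4]), 24.7) [-159.4 -274.8]
top (array([473.3, -83.3]), array([75.9, 52.2]), 84.2) [-154.6 -156.4]
```

View pics/w16.png

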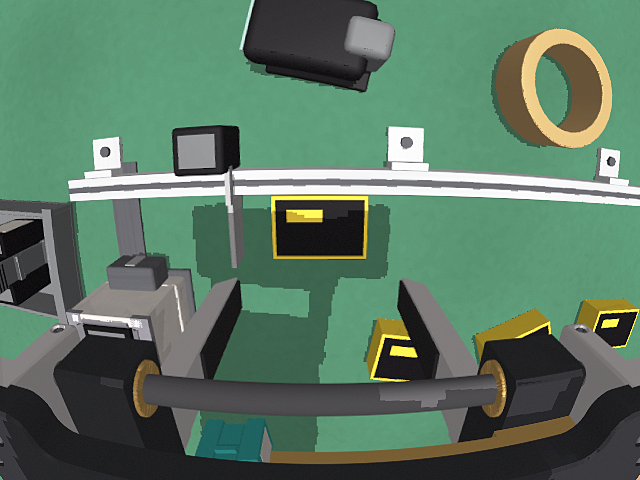

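```bash
python3 -c "
from h import *
plan(473.2,-83.5,60,-1.670)"
```

```text
turn 0.157 then shift cm [10.61 10.41  7.53] rows>=4.6 per-row at ceil [2.121 2.083 1.506]
```

Emit:
{"method": "arm_command", "body": {"steps": [[0.9, [0, 0, 0], 0.08], [0.9, [0, 0, 0], 0.077], [0.9, [2, 2, 0], 0], [0.9, [2.6, 2.6, 0], 0], [0.9, [2.6, 2.6, 0], 0]]}}

```text
clock: 23.1
eef_pos: [507.5, -53.1, 135.1]
eef_rot: [3.139, 0.0, -1.669]
wrist_force: [0.7, -0.8, 0.7]
finger_gap: 84.8
```

Emit:
{"method": "arm_command", "body": {"steps": [[0.9, [2.2, 2.1, 2], 0], [0.9, [1.21, 1.11, 2.5], 0], [0.9, [0, 0, 2], 0], [0.9, [0, 0, 0], 0], [0.9, [0, 0, 0], 0]]}}

```text
clock: 23.52
eef_pos: [473.2, -83.5, 71.0]
eef_rot: [3.139, 0.0, -1.67]
wrist_force: [0.1, -0.2, -0.2]
finger_gap: 84.8
```

```bash
python3 -c "
from box import *
manip.camera('scene');st();boxes_w('w17');plan(473,-83.8,6,-1.670)"
```

```text
t 23.6 [474.  -83.4  72. ] [ 3.1410e+00  2.0000e-04 -1.6697e+00] F [ 0.  -0.1  0.6] gap 84.6 q [-0.25  0.31  1.85  0.    0.98  1.42]
wr (array([594.8, -16.6]), array([ 70.4, 207.5]), 0.0) [-29.4 -96.8] [51 12] 32.5
wr (array([621.4, 122. ]), array([73.6, 17.4]), 89.8) [ 5.1 40.1] [ 0 80] 26.8
wr (array([ 497.8, -322. ]), array([52.3, 54.2]), 0.1) [-143.8 -396.1] [591 169] 32.7
wr (array([ 475.3, -202.8]), array([53.1, 76.6]), 24.9) [-159.4 -275.8] [430 186] 32.8
wr (array([498. , 140.8]), array([118.7,  26. ]), 12.2) [-117.    65.9] [  0 190] 32.9
wr (array([472.7, -84.9]), array([76.3, 53.2]), 84.0) [-155.2 -157.9] [260 225] 32.8
turn 0.001 then shift cm [0.05 0.13 6.65] rows>=1.8 per-row at ceil [0.027 0.067 3.327]
```

View pics/w17.png

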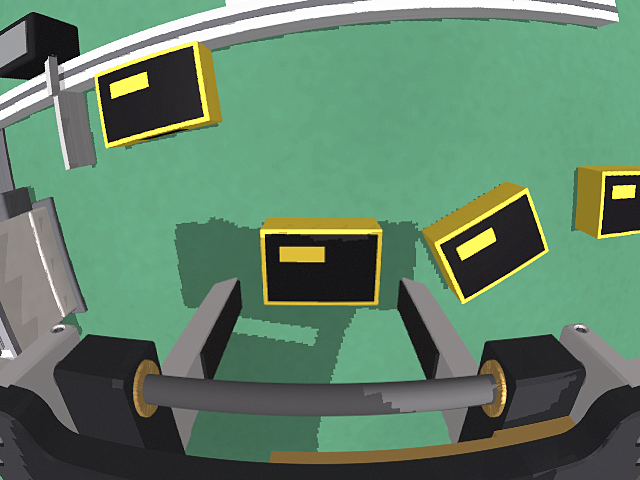

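Emit:
{"method": "arm_command", "body": {"steps": [[0.9, [0.05, 0.1, 2], 0], [0.9, [0, 0, 2.2], 0], [0.9, [0, 0, 1.5], 0], [0.9, [0, 0, 0.7], 0], [0.9, [0, 0, 0], 0]]}}

```text
clock: 24.03
eef_pos: [472.6, -83.6, 7.4]
eef_rot: [3.14, 0.0, -1.669]
wrist_force: [-0.8, 0.5, -0.5]
finger_gap: 84.6
```

Emit:
{"method": "arm_command", "body": {"steps": [[0.9, [0, 0, 0], 0], [0, [0, 0, 0], 0], [0, [0, 0, 0], 0], [0, [0, 0, 0], 0], [0, [0, 0, 0], 0]]}}

```text
clock: 24.45
eef_pos: [473.3, -84.1, 9.0]
eef_rot: [-3.14, -0.0, -1.67]
wrist_force: [0.2, 1.2, 8.3]
finger_gap: 75.7
```

```bash
python3 -c "
from h import *
st();plan(*c2w(-36,-165),35,-1.513)"
```

```text
t 24.4 [473.3 -84.1   9. ] [-3.1396e+00 -2.0000e-04 -1.6699e+00] F [0.2 1.2 8.3] gap 75.7 q [-0.25  0.42  1.88  0.    0.84  1.42]
turn -0.157 then shift cm [  0.79 -11.86  -2.6 ] rows>=3.4 per-row at ceil [ 0.197 -2.965 -0.651]
```

Emit:
{"method": "arm_command", "body": {"steps": [[0, [0, 0, -1.3], 0], [0, [0, 0, -1.5], -0.077], [0, [0, 0, 0], -0.08], [0, [0.2, -2.2, 0], 0], [0, [0.2, -3, 0], 0]]}}

```text
clock: 24.87
eef_pos: [524.5, -85.1, 36.6]
eef_rot: [-3.142, -0.0, -1.513]
wrist_force: [0.5, -0.5, -0.9]
finger_gap: 75.5
```

Emit:
{"method": "arm_command", "body": {"steps": [[0, [0.2, -3, 0], 0], [0, [0.2, -2.3, 0], 0], [0, [0, -1.2, 0], 0], [0, [0, 0, 0], 0], [0, [0, 0, 0], 0]]}}

```text
clock: 25.28
eef_pos: [589.4, -85.1, 35.6]
eef_rot: [3.141, 0.0, -1.513]
wrist_force: [-0.9, 0.3, -0.9]
finger_gap: 76.1
```

```bash
python3 -c "
from box import *
manip.camera('scene');st();plan(*c2w(-32,-165),9,-1.513);boxes_w('w18')"
```

```text
t 25.3 [589.  -85.2  35.7] [ 3.1408e+00  2.0000e-04 -1.5129e+00] F [-1.4  0.  -1.4] gap 75.7 q [-0.21  0.58  1.54 -0.    1.02  1.31]
turn 0.000 then shift cm [ 0.01 -0.71  2.67] rows>=0.8 per-row at ceil [ 0.013 -0.711  2.67 ]
wr (array([622.6, 122.1]), array([14.8, 41.8]), 2.0) [ 6.3 40.1] [  0 202] 27.0
wr (array([595. , -12.9]), array([ 70.1, 200.5]), 0.1) [-29.  -93.1] [ 41 203] 32.6
wr (array([614.3, -84.2]), array([ 1.4, 75.7]), 3.2) [ -13.8 -165.4] [245 244] 35.4
wr (array([537.7, 147.4]), array([45.2, 15.2]), 37.6) [-77.   70.2] [  0 296] 32.0
wr (array([ 475.4, -169.4]), array([26.4, 15. ]), 24.7) [-157.4 -242.4] [412 415] 32.6
```

View pics/w18.png

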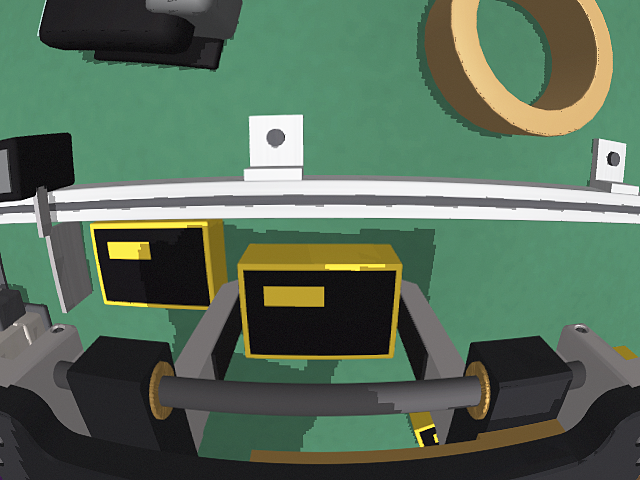

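Emit:
{"method": "arm_command", "body": {"steps": [[0, [0.2, -0.4, 0.8], 0], [0, [0, -0.3, 1], 0], [0, [0, 0, 0.7], 0], [0, [0, 0, 0.2], 0], [0, [0, 0, 0], 0]]}}

```text
clock: 25.8
eef_pos: [596.7, -86.8, 8.3]
eef_rot: [3.141, 0.0, -1.513]
wrist_force: [-1.1, -0.6, 0.9]
finger_gap: 75.7
```

```bash
python3 -c "
from box import *
manip.camera('scene');st();plan(*c2w(-25.5,-167),8.5,-1.513)"
```

```text
t 25.9 [596.7 -86.8   8.3] [ 3.1410e+00  1.0000e-04 -1.5131e+00] F [-0.8 -0.   1.9] gap 76.1 q [-0.21  0.64  1.52 -0.    0.98  1.31]
turn -0.000 then shift cm [ 0.   -0.61 -0.02] rows>=0.2 per-row at ceil [ 0.002 -0.611 -0.018]
```

Emit:
{"method": "arm_command", "body": {"steps": [[0, [0, -0.25, 0], 0], [0, [0, -0.25, 0], 0], [0, [0, -0.15, 0], 0], [0, [0, 0, 0], 0], [0, [0, 0, 0], 0]]}}

```text
clock: 26.27
eef_pos: [602.5, -86.5, 8.3]
eef_rot: [3.139, 0.0, -1.513]
wrist_force: [-7.7, -0.5, 3.3]
finger_gap: 75.8
```

Emit:
{"method": "arm_command", "body": {"steps": [[0, [0, -0.1, 0], 0], [0, [0, -0.05, 0], 0], [0, [0, 0, 0], 0]]}}

```text
clock: 26.52
eef_pos: [602.8, -86.5, 8.3]
eef_rot: [3.136, 0.001, -1.513]
wrist_force: [-17.3, -0.8, 8.7]
finger_gap: 75.8
```

Emit:
{"method": "arm_command", "body": {"steps": [[0.9, [0, 0.1, 0], 0], [0.9, [0, 0, 0], 0], [0.9, [0, 0, 0], 0], [0.9, [0, 0, -1.5], 0], [0.9, [0, 0, -3], 0]]}}

```text
clock: 26.93
eef_pos: [602.3, -86.0, 51.1]
eef_rot: [3.136, 0.002, -1.513]
wrist_force: [-0.3, -1.1, -0.5]
finger_gap: 84.4
```

Emit:
{"method": "arm_command", "body": {"steps": [[0.5, [0, 0, -3], -0.12], [0.5, [0, 0, -2], -0.12], [0.25, [0, 0, 0], -0.12], [0.25, [0, 0, 0], -0.12], [0.25, [0, 0, 0], -0.12]]}}

```text
clock: 27.35
eef_pos: [604.3, -86.4, 104.3]
eef_rot: [-3.141, -0.001, -0.907]
wrist_force: [0.3, -0.3, -0.7]
finger_gap: 54.6
```

Emit:
{"method": "arm_command", "body": {"steps": [[0.25, [0, 0, 0], -0.12], [0.25, [0, 0, 0], -0.12], [0.25, [0, 0, 0], -0.12], [0.25, [0, 0, 0], -0.12], [0.25, [0, 0, 0], -0.12]]}}

```text
clock: 27.77
eef_pos: [604.2, -86.3, 103.8]
eef_rot: [-3.141, -0.0, -0.307]
wrist_force: [-1.1, 0.6, 0.9]
finger_gap: 24.1
```

Emit:
{"method": "arm_command", "body": {"steps": [[0.25, [0, 0, 0], -0.12], [0.25, [0, 0, 0], -0.12], [0.25, [0, 0, 0], -0.12], [0.25, [0, 0, 0], -0.011], [0.25, [0, 0, 0], 0]]}}

```text
clock: 28.18
eef_pos: [604.1, -86.4, 103.8]
eef_rot: [-3.142, -0.0, 0.055]
wrist_force: [0.2, 0.1, -0.0]
finger_gap: 23.4
```

```bash
python3 -c "
from box import *
manip.camera('scene');st();plan(*c2w(-27,-226),30,0.058);boxes_w('w19');cv2.imwrite('pics/t19.png',boxes_t()[:,:,::-1])"
```

```text
t 28.2 [604.  -86.4 103.8] [ 3.1416e+00 -2.0000e-04  5.4100e-02] F [0.5 1.  0.1] gap 23.8 q [-0.2   0.53  1.45  0.    1.17 -0.26]
turn -0.004 then shift cm [-0.28  5.91  7.38] rows>=2.6 per-row at ceil [-0.093  1.968  2.461]
wr (array([600.3, -20.5]), array([ 70.3, 208.5]), 3.1) [ -24.2 -101. ] [267   6] 32.7
wr (array([ 468.3, -188.2]), array([53.8, 44.7]), 24.3) [-165.6 -260.8] [125 321] 32.9
top (array([603.3,  97.3]), array([42.4, 84.6]), 89.9) [-14.4  16.5]
top (array([ 497.7, -333.1]), array([76.6, 52.5]), 89.8) [-144.6 -407.2]
top (array([ 475.4, -201.8]), array([51.4, 76.8]), 24.8) [-159.3 -274.8]
```

View pics/w19.png

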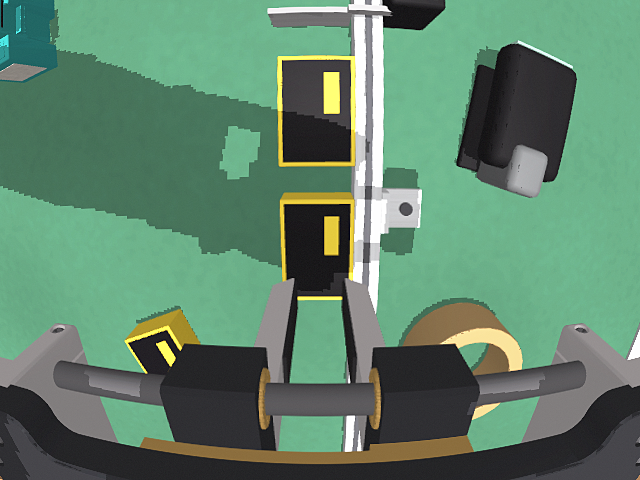

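Emit:
{"method": "arm_command", "body": {"steps": [[0.25, [-0.1, 2, 0], -0.004], [0.25, [-0.1, 2.5, 0], 0], [0.25, [-0.08, 1.6, 1.5], 0], [0.25, [0, 0, 3], 0], [0.25, [0, 0, 2.5], 0]]}}

```text
clock: 28.75
eef_pos: [604.4, -148.6, 31.8]
eef_rot: [3.142, -0.0, 0.059]
wrist_force: [-0.2, 0.6, 0.1]
finger_gap: 23.4
```

Emit:
{"method": "arm_command", "body": {"steps": [[0.25, [0, 0, 1.5], 0], [0.25, [0, 0, 1], 0], [0.25, [0, 0, 0], 0], [0.25, [0, 0, 0], 0]]}}

```text
clock: 29.08
eef_pos: [604.8, -147.5, 8.7]
eef_rot: [-3.141, 0.0, 0.061]
wrist_force: [0.6, -0.5, -0.1]
finger_gap: 23.5
```

```bash
python3 -c "
from box import *
s=manip.read_state();st();print(w2c(*s['eef_pos'][:2]));plan(*c2w(-27,-160),8,0.058);boxes_w('w20')"
```

```text
t 29.1 [ 604.8 -147.5    8.7] [-3.1414e+00  3.0000e-04  6.1300e-02] F [ 0.6 -0.5 -0.1] gap 23.5 q [-0.3   0.67  1.46  0.    1.01 -0.36]
[ -26.96076102 -228.01816633]
turn 0.003 then shift cm [-0.   -6.8   0.07] rows>=1.9 per-row at ceil [-1.000e-03 -3.401e+00  3.300e-02]
wr (array([604. , -63.4]), array([ 59.7, 122.9]), 3.6) [ -22.9 -144. ] [260   0] 32.8
wr (array([ 589.8, -145.2]), array([ 9.9, 21.3]), 40.0) [ -41.8 -224.9] [265 289] 34.0
wr (array([ 618. , -143.3]), array([21.7,  9.7]), 58.4) [ -13.6 -224.6] [343 289] 34.0
wr (array([ 469.6, -190.2]), array([55.1, 48.8]), 24.5) [-164.4 -262.9] [ 43 304] 32.6
wr (array([ 488.2, -226.3]), array([49. , 23.6]), 24.7) [-147.9 -300. ] [100 396] 32.9
```

View pics/w20.png

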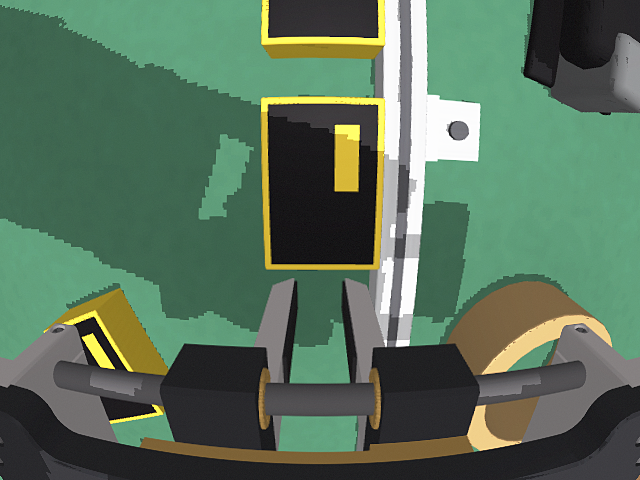

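Emit:
{"method": "arm_command", "body": {"steps": [[0.25, [0, -0.7, 0], 0.003], [0.25, [0, -0.7, 0], 0], [0.25, [0, -0.7, 0], 0], [0.25, [0, -0.7, 0], 0], [0.25, [0, -0.6, 0], 0]]}}

```text
clock: 29.55
eef_pos: [603.0, -112.6, 9.3]
eef_rot: [3.141, -0.001, 0.059]
wrist_force: [0.1, -1.5, 2.0]
finger_gap: 23.7
```

Emit:
{"method": "arm_command", "body": {"steps": [[0.25, [0, -0.6, 0], 0], [0.25, [0, -0.6, 0], 0], [0.25, [0, -0.6, 0], 0], [0.25, [0, -0.5, 0], 0], [0.25, [0, 0, 0], 0]]}}

```text
clock: 29.97
eef_pos: [601.3, -89.4, 8.8]
eef_rot: [-3.141, 0.0, 0.06]
wrist_force: [0.1, -0.7, 0.0]
finger_gap: 23.2
```

```bash
python3 -c "
from box import *
s=manip.read_state();st();print(w2c(*s['eef_pos'][:2]));plan(*c2w(-27,-160),8,0.058);boxes_w('w21')"
```

```text
t 30.0 [601.3 -89.4   8.8] [-3.1412e+00  3.0000e-04  5.9700e-02] F [ 0.1 -0.7  0. ] gap 23.2 q [-0.21  0.65  1.51  0.    0.99 -0.27]
[ -27.10821372 -169.85935972]
turn 0.002 then shift cm [ 0.01 -0.99  0.08] rows>=0.3 per-row at ceil [ 0.011 -0.986  0.075]
wr (array([602.5, -20.6]), array([ 62.8, 154.4]), 2.9) [ -22.  -101.2] [260   0] 32.8
wr (array([ 481. , -183.8]), array([34.6, 45.5]), 15.1) [-152.7 -257.1] [100 396] 32.8
```

View pics/w21.png

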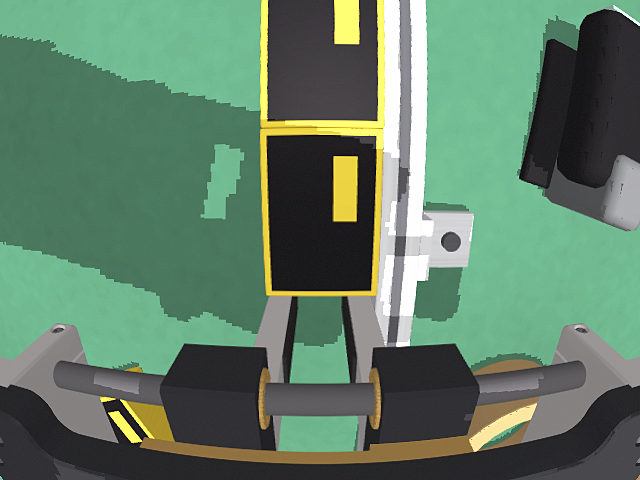

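Emit:
{"method": "arm_command", "body": {"steps": [[0.25, [0, -0.3, 0], 0], [0.25, [0, -0.3, 0], 0], [0.25, [0, -0.2, 0], 0], [0.25, [0, 0, 0], 0]]}}

```text
clock: 30.35
eef_pos: [600.8, -82.1, 8.7]
eef_rot: [-3.141, 0.0, 0.059]
wrist_force: [-0.4, 1.0, -0.7]
finger_gap: 23.3
```

Emit:
{"method": "arm_command", "body": {"steps": [[0.25, [0, -0.1, 0], 0], [0.25, [0, -0.1, 0], 0], [0.25, [0, 0, 0], 0]]}}

```text
clock: 30.6
eef_pos: [600.8, -81.6, 8.9]
eef_rot: [3.14, -0.0, 0.059]
wrist_force: [-1.3, -8.0, -1.5]
finger_gap: 23.6
```

Emit:
{"method": "arm_command", "body": {"steps": [[0.25, [0, 1.5, 0], 0], [0.25, [0, 1.5, -1], 0], [0.9, [0, 0, -3], 0], [0.9, [0, 0, -3], 0.12], [0.9, [0, 0, -3], 0.12]]}}

```text
clock: 31.02
eef_pos: [602.4, -112.0, 110.8]
eef_rot: [-3.141, 0.0, -0.187]
wrist_force: [-0.1, -0.4, 0.1]
finger_gap: 40.2
```

Emit:
{"method": "arm_command", "body": {"steps": [[0.9, [0, 0, -2], 0.12], [0.9, [0, 0, 0], 0.12], [0.9, [0, 0, 0], 0.12], [0.9, [0, 0, 0], 0.12], [0.9, [0, 0, 0], 0.12]]}}

```text
clock: 31.43
eef_pos: [602.7, -111.8, 129.9]
eef_rot: [-3.141, -0.001, -0.788]
wrist_force: [0.2, -0.5, -1.1]
finger_gap: 73.2
```

Emit:
{"method": "arm_command", "body": {"steps": [[0.9, [0, 0, 0], 0.12], [0.9, [0, 0, 0], 0.12], [0.9, [0, 0, 0], 0.115], [0.9, [0, 0, 0], 0], [0.9, [0, 0, 0], 0]]}}

```text
clock: 31.85
eef_pos: [602.7, -111.4, 129.5]
eef_rot: [-3.141, -0.0, -1.133]
wrist_force: [0.1, -0.2, 0.7]
finger_gap: 84.8
```

```bash
python3 -c "
from box import *
st();boxes_w('w22');boxes_t();plan(475.4,-202.3,60,-1.138)"
```

```text
t 31.9 [ 602.7 -111.4  129.5] [-3.1411e+00 -2.0000e-04 -1.1330e+00] F [ 0.1 -0.2  0.7] gap 84.8 q [-0.24  0.51  1.42  0.    1.22  0.89]
wr (array([621.7, 170.6]), array([ 20.7, 151.6]), 2.3) [ 8.2 88.6] [ 0 69] 26.9
wr (array([595.3, -12.1]), array([ 69.6, 195.8]), 0.1) [-28.7 -92.3] [ 92 114] 32.8
wr (array([496.8, 147.2]), array([145.3,  54.3]), 26.0) [-117.8   72.4] [  0 154] 35.5
wr (array([ 494.6, -193.9]), array([12.4, 76.3]), 25.7) [-139.7 -268. ] [309 368] 32.3
top (array([607.9,  59.1]), array([ 86.9, 101. ]), 14.6) [-12.  -21.9]
top (array([ 497.8, -332.8]), array([52. , 76.8]), 0.5) [-144.5 -406.9]
top (array([ 475.4, -201.8]), array([51.5, 76.5]), 24.9) [-159.3 -274.8]
turn 0.005 then shift cm [ 2.94 15.37  6.92] rows>=4.8 per-row at ceil [0.589 3.075 1.384]
```

View pics/w22.png

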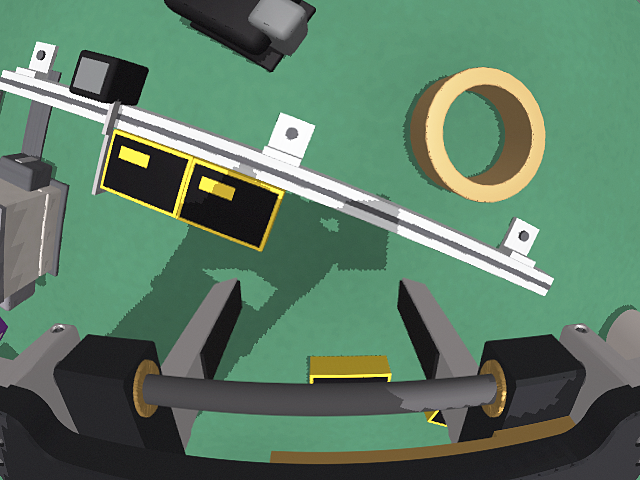

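The first two boxes sit end to end at the gate (100–285, 130–250). Next is box C.

Emit:
{"method": "arm_command", "body": {"steps": [[0.9, [0.4, 2.4, 0], 0.005], [0.9, [0.7, 3.6, 0], 0], [0.9, [0.7, 3.7, 0.5], 0], [0.9, [0.7, 3.5, 2], 0], [0.9, [0.44, 2.17, 2.5], 0]]}}

```text
clock: 32.37
eef_pos: [473.8, -203.3, 79.9]
eef_rot: [-3.14, -0.003, -1.139]
wrist_force: [1.1, -0.9, 0.3]
finger_gap: 84.5
```

Emit:
{"method": "arm_command", "body": {"steps": [[0.9, [0, 0, 1.5], 0], [0.9, [0, 0, 0], 0], [0.9, [0, 0, 0], 0]]}}

```text
clock: 32.62
eef_pos: [475.3, -201.5, 64.1]
eef_rot: [3.141, 0.0, -1.14]
wrist_force: [0.0, -0.1, 1.4]
finger_gap: 84.8
```

```bash
python3 -c "
from box import *
manip.camera('scene');st();boxes_w('w23');plan(475.3,-202.4,7,-1.137)"
```

```text
t 32.7 [ 476.  -201.5   64.8] [-3.1409e+00 -7.0000e-04 -1.1394e+00] F [ 0.8  0.5 -0. ] gap 83.9 q [-0.47  0.39  1.75  0.    0.99  0.67]
wr (array([572. ,   2.1]), array([ 28., 159.]), 12.2) [-51.1 -76.8] [13  0] 32.7
wr (array([ 474.7, -203.1]), array([52.7, 76.6]), 24.8) [-160.1 -276. ] [257 229] 32.9
wr (array([ 497.6, -334.4]), array([77.7, 53. ]), 89.3) [-144.8 -408.4] [445 261] 32.8
turn -0.002 then shift cm [0.05 0.13 5.81] rows>=1.6 per-row at ceil [0.025 0.064 2.903]
```

View pics/w23.png

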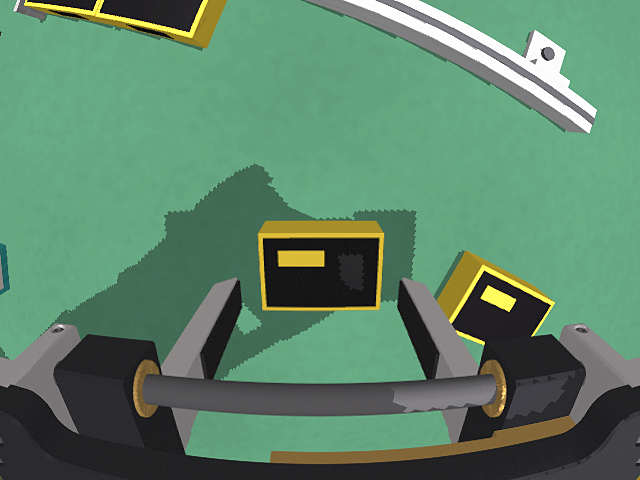

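Emit:
{"method": "arm_command", "body": {"steps": [[0.9, [0.05, 0.12, 2], 0], [0.9, [0, 0, 2], 0], [0.9, [0, 0, 1.2], 0], [0.9, [0, 0, 0.4], 0], [0.9, [0, 0, 0], 0]]}}

```text
clock: 33.13
eef_pos: [474.5, -202.1, 7.7]
eef_rot: [3.141, 0.001, -1.14]
wrist_force: [0.2, -1.3, 0.2]
finger_gap: 84.7
```

Emit:
{"method": "arm_command", "body": {"steps": [[0.9, [0, 0, 0], 0], [0, [0, 0, 0], 0], [0, [0, 0, 0], 0], [0, [0, 0, 0], 0], [0, [0, 0, 0], 0]]}}

```text
clock: 33.55
eef_pos: [474.9, -202.6, 8.8]
eef_rot: [-3.14, -0.001, -1.141]
wrist_force: [-0.5, 1.5, 6.7]
finger_gap: 75.9
```

```bash
python3 -c "
from h import *
st();plan(*c2w(-34,-215),35,-1.513)"
```

```text
t 33.5 [ 474.9 -202.6    8.8] [-3.1405e+00 -1.3000e-03 -1.1409e+00] F [-0.5  1.5  6.7] gap 75.9 q [-0.47  0.48  1.78  0.    0.88  0.67]
turn 0.372 then shift cm [ -6.05 -12.58  -2.62] rows>=3.9 per-row at ceil [-1.513 -3.146 -0.655]
```

Emit:
{"method": "arm_command", "body": {"steps": [[0, [0, 0, -1.2], 0], [0, [0, 0, -1.6], 0.093], [0, [0, 0, 0], 0.093], [0, [0, 0, 0], 0.093], [0, [0, 0, 0], 0.093]]}}

```text
clock: 33.97
eef_pos: [474.5, -202.4, 37.0]
eef_rot: [-3.141, -0.0, -1.518]
wrist_force: [0.4, -0.5, -1.1]
finger_gap: 75.5
```

Emit:
{"method": "arm_command", "body": {"steps": [[0, [-1, -2, 0], 0], [0, [-1.5, -3.2, 0], 0], [0, [-1.6, -3.4, 0], 0], [0, [-1.2, -2.4, 0], 0], [0, [-0.75, -1.4, 0], 0]]}}

```text
clock: 34.38
eef_pos: [596.8, -133.2, 36.8]
eef_rot: [-3.141, -0.0, -1.512]
wrist_force: [-0.3, -0.4, -1.0]
finger_gap: 75.5
```

Emit:
{"method": "arm_command", "body": {"steps": [[0, [0, 0, 0], 0], [0, [0, 0, 0], 0]]}}

```text
clock: 34.55
eef_pos: [594.6, -134.4, 36.2]
eef_rot: [3.141, -0.0, -1.512]
wrist_force: [0.0, -0.1, -0.9]
finger_gap: 75.7
```

```bash
python3 -c "
from box import *
manip.camera('scene');st();plan(*c2w(-31,-215),9,-1.513);boxes_w('w24')"
```

```text
t 34.6 [ 594.1 -134.9   36.1] [ 3.1412  0.     -1.5127] F [-0.5  0.  -2. ] gap 75.8 q [-0.28  0.61  1.49 -0.    1.04  1.23]
turn 0.000 then shift cm [ 0.02 -0.59  2.71] rows>=0.8 per-row at ceil [ 0.015 -0.592  2.714]
wr (array([595.2, -12.9]), array([ 69.9, 207.8]), 0.2) [-28.8 -93.1] [  0 209] 32.8
wr (array([ 619.8, -134. ]), array([ 1.4, 75.2]), 3.7) [ -11.2 -215.4] [245 243] 35.5
```

View pics/w24.png

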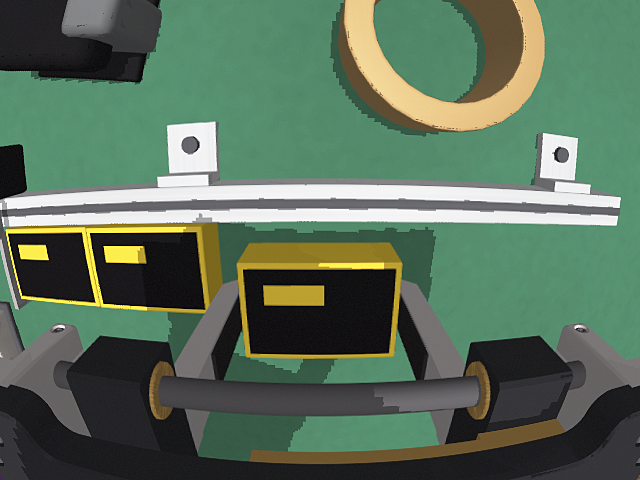

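Emit:
{"method": "arm_command", "body": {"steps": [[0, [0, -0.3, 0.8], 0], [0, [0, -0.25, 1], 0], [0, [0, 0, 0.7], 0], [0, [0, 0, 0.25], 0], [0, [0, 0, 0], 0]]}}

```text
clock: 35.07
eef_pos: [599.9, -134.7, 8.0]
eef_rot: [3.141, 0.0, -1.513]
wrist_force: [-2.3, -0.0, 4.2]
finger_gap: 75.8
```

```bash
python3 -c "
from box import *
manip.camera('scene');st();plan(*c2w(-25.5,-215),8.5,-1.513)"
```

```text
t 35.1 [ 599.8 -134.7    8. ] [ 3.1410e+00  1.0000e-04 -1.5133e+00] F [-2.2 -0.8  4.5] gap 76.0 q [-0.28  0.66  1.48 -0.    1.    1.23]
turn -0.000 then shift cm [ 0.   -0.57 -0.05] rows>=0.2 per-row at ceil [ 0.003 -0.569 -0.049]
```

Emit:
{"method": "arm_command", "body": {"steps": [[0, [0, -0.25, 0], 0], [0, [0, -0.25, 0], 0], [0, [0, -0.15, 0], 0], [0, [0, 0, 0], 0], [0, [0, 0, 0], 0]]}}

```text
clock: 35.53
eef_pos: [605.1, -134.4, 7.9]
eef_rot: [3.138, 0.001, -1.513]
wrist_force: [-13.2, -1.7, 10.1]
finger_gap: 75.9
```

Emit:
{"method": "arm_command", "body": {"steps": [[0, [0, -0.1, 0], 0], [0, [0, -0.05, 0], 0], [0, [0, 0, 0], 0]]}}

```text
clock: 35.78
eef_pos: [605.7, -134.3, 7.7]
eef_rot: [3.135, 0.001, -1.513]
wrist_force: [-20.4, -1.9, 13.7]
finger_gap: 76.2
```

Emit:
{"method": "arm_command", "body": {"steps": [[0.9, [0, 0.1, 0], 0], [0.9, [0, 0, 0], 0], [0.9, [0, 0, 0], 0], [0.9, [0, 0, -2], 0], [0.9, [0, 0, -3], 0]]}}

```text
clock: 36.2
eef_pos: [605.7, -133.6, 56.0]
eef_rot: [3.137, 0.002, -1.513]
wrist_force: [0.3, -1.0, 0.3]
finger_gap: 84.6
```

Emit:
{"method": "arm_command", "body": {"steps": [[0.9, [0, 0, -2.5], 0.049], [0.9, [2, 1.5, 0], 0], [0.9, [3, 1.5, 0], 0], [0.9, [3, 1.5, 0], 0], [0.9, [3, 1.5, 0], 0]]}}

```text
clock: 36.62
eef_pos: [547.6, -245.5, 83.4]
eef_rot: [-3.141, -0.0, -1.561]
wrist_force: [0.8, 0.2, -0.7]
finger_gap: 84.5
```

```bash
python3 -c "
from box import *
manip.camera('scene');st();boxes_w('w25');cv2.imwrite('pics/t25.png',boxes_t()[:,:,::-1]);plan(497.7,-333.5,60,-1.562)"
```

```text
t 36.7 [ 545.3 -250.4   83.3] [ 3.1415e+00 -1.1000e-03 -1.5647e+00] F [-2.1 -5.2 -0.5] gap 85.0 q [-0.49  0.53  1.49 -0.    1.12  1.07]
wr (array([603.8, -73.3]), array([ 60.3, 200.5]), 2.7) [ -23.7 -153.9] [  0 133] 32.8
wr (array([ 497.7, -309.7]), array([26.9, 53.2]), 89.7) [-143.2 -383.8] [379 285] 32.8
wr (array([ 498.3, -350.4]), array([44.9, 52. ]), 89.8) [-145.  -424.5] [426 284] 32.8
top (array([612.4,  22.8]), array([ 92.7, 186.4]), 5.2) [ -9.6 -58.4]
top (array([ 613. , -133.2]), array([70.3, 76.3]), 1.9) [ -18.  -214.2]
top (array([ 498.4, -358.3]), array([29.5, 51.9]), 87.1) [-145.3 -432.4]
turn -0.003 then shift cm [8.68 5.05 2.33] rows>=2.9 per-row at ceil [2.893 1.684 0.776]
```

View pics/w25.png

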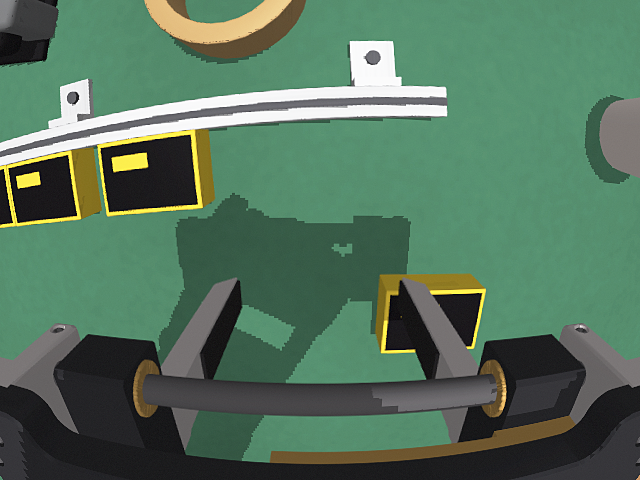

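Emit:
{"method": "arm_command", "body": {"steps": [[0.9, [2.8, 1.7, 0], 0], [0.9, [2.8, 1.7, 0.5], 0], [0.9, [1.8, 1, 1], 0], [0.9, [0, 0, 0.5], 0], [0.9, [0, 0, 0], 0]]}}

```text
clock: 37.18
eef_pos: [504.6, -318.3, 62.1]
eef_rot: [3.14, 0.001, -1.563]
wrist_force: [0.5, -0.1, -0.1]
finger_gap: 84.5
```

```bash
python3 -c "
from box import *
manip.camera('scene');manip.camera('scene');st();boxes_w('w26');plan(497.7,-333.7,7,-1.562)"
```

```text
t 37.3 [ 505.6 -317.7   63.3] [-3.1416e+00  3.0000e-04 -1.5608e+00] F [-0.4  0.7  0.4] gap 84.8 q [-0.62  0.55  1.52  0.    1.08  0.94]
wr (array([ 603.7, -124.4]), array([ 53.8, 100.8]), 0.9) [ -26.7 -204.9] [ 0 81] 32.8
wr (array([ 497.6, -334.9]), array([76.3, 53.2]), 90.0) [-144.8 -408.9] [284 239] 32.9
turn 0.002 then shift cm [1.59 0.82 5.66] rows>=1.6 per-row at ceil [0.793 0.409 2.832]
```

View pics/w26.png

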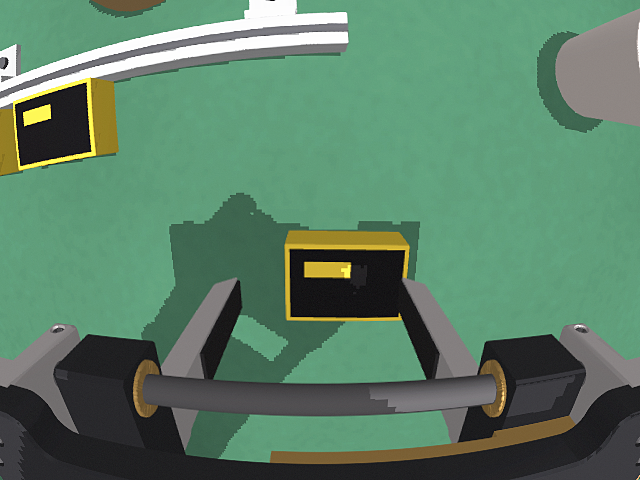

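Emit:
{"method": "arm_command", "body": {"steps": [[0.9, [0.8, 0.4, 0], 0], [0.9, [0.8, 0.42, 0], 0], [0.9, [0, 0, 1], 0], [0.9, [0, 0, 1.5], 0], [0.9, [0, 0, 1.5], 0]]}}

```text
clock: 37.75
eef_pos: [496.6, -335.4, 22.6]
eef_rot: [-3.141, -0.0, -1.563]
wrist_force: [-0.6, 0.3, -0.1]
finger_gap: 84.6
```

Emit:
{"method": "arm_command", "body": {"steps": [[0.9, [0, 0, 1.2], 0], [0.9, [0, 0, 0.3], 0], [0.9, [0, 0, 0], 0], [0.9, [0, 0, 0], 0]]}}

```text
clock: 38.08
eef_pos: [496.9, -335.2, 8.7]
eef_rot: [-3.141, -0.0, -1.562]
wrist_force: [-0.3, -0.2, 0.0]
finger_gap: 84.7
```

Emit:
{"method": "arm_command", "body": {"steps": [[0, [0, 0, 0], 0], [0, [0, 0, 0], 0], [0, [0, 0, 0], 0], [0, [0, 0, 0], 0]]}}

```text
clock: 38.42
eef_pos: [497.0, -335.3, 9.2]
eef_rot: [-3.14, -0.001, -1.562]
wrist_force: [-0.8, 0.2, 5.8]
finger_gap: 75.6
```

```bash
python3 -c "
from h import *
st();plan(*c2w(-34,-314),35,-1.513)"
```

```text
t 38.4 [ 497.  -335.3    9.2] [-3.1405e+00 -8.0000e-04 -1.5620e+00] F [-0.8  0.2  5.8] gap 75.6 q [-0.65  0.63  1.53  0.    0.98  0.91]
turn -0.049 then shift cm [ -9.53 -11.14  -2.58] rows>=4.1 per-row at ceil [-1.906 -2.227 -0.517]
```

Emit:
{"method": "arm_command", "body": {"steps": [[0, [0, 0, -1.2], 0], [0, [0, 0, -1.6], -0.049], [0, [-1.2, -1.4, 0], 0], [0, [-2.2, -2.6, 0], 0], [0, [-2.4, -2.8, 0], 0]]}}

```text
clock: 38.83
eef_pos: [561.5, -273.4, 37.6]
eef_rot: [-3.141, -0.0, -1.515]
wrist_force: [0.6, -0.1, -0.9]
finger_gap: 76.0
```

Emit:
{"method": "arm_command", "body": {"steps": [[0, [-2.2, -2.6, 0], 0], [0, [-1.5, -1.7, 0], 0], [0, [0, 0, 0], 0], [0, [0, 0, 0], 0]]}}

```text
clock: 39.17
eef_pos: [602.4, -232.9, 36.7]
eef_rot: [3.141, -0.0, -1.511]
wrist_force: [-0.2, -0.1, -1.5]
finger_gap: 75.8
```

```bash
python3 -c "
from box import *
manip.camera('scene');st();plan(*c2w(-31,-314),9,-1.513);boxes_w('w27')"
```

```text
t 39.2 [ 601.7 -233.8   36.6] [ 3.1413 -0.     -1.5125] F [ 0.1 -0.4 -1.6] gap 76.1 q [-0.43  0.68  1.37 -0.    1.09  1.09]
turn 0.001 then shift cm [ 0.   -0.4   2.76] rows>=0.8 per-row at ceil [ 1.000e-03 -3.990e-01  2.762e+00]
wr (array([603.5, -83.4]), array([ 58.7, 180.4]), 2.5) [ -24.6 -164. ] [  0 219] 32.8
wr (array([ 628. , -232.7]), array([ 1.2, 74.7]), 2.9) [  -8.7 -314.4] [245 242] 35.9
```

View pics/w27.png

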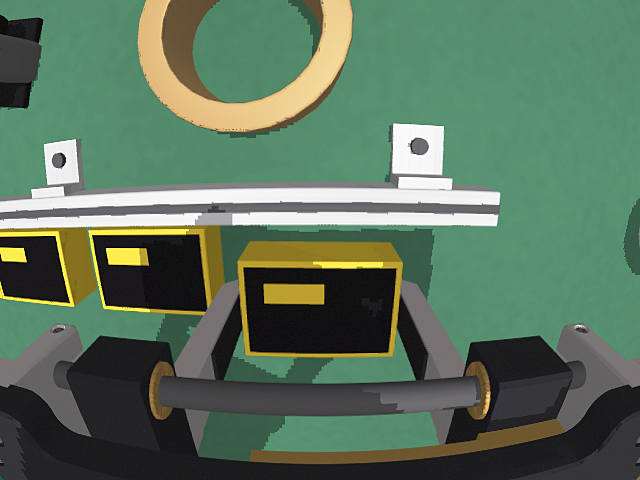

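Emit:
{"method": "arm_command", "body": {"steps": [[0, [0, -0.2, 0.8], 0], [0, [0, -0.2, 1], 0], [0, [0, 0, 0.7], 0], [0, [0, 0, 0.25], 0], [0, [0, 0, 0], 0]]}}

```text
clock: 39.68
eef_pos: [605.6, -233.9, 8.4]
eef_rot: [3.141, 0.0, -1.514]
wrist_force: [-2.5, -0.3, 4.8]
finger_gap: 75.9
```

Emit:
{"method": "arm_command", "body": {"steps": [[0, [0, -0.25, 0], 0], [0, [0, -0.2, 0], 0], [0, [0, -0.1, 0], 0], [0, [0, 0, 0], 0], [0, [0, 0, 0], 0]]}}

```text
clock: 40.1
eef_pos: [610.3, -233.8, 8.4]
eef_rot: [3.139, 0.0, -1.513]
wrist_force: [-11.1, -1.4, 6.7]
finger_gap: 75.5
```

```bash
python3 -c "
from box import *
s=manip.read_state();st();print(w2c(*s['eef_pos'][:2]))"
```

```text
t 40.1 [ 610.3 -233.8    8.4] [ 3.1385e+00  1.0000e-04 -1.5131e+00] F [-11.1  -1.4   6.7] gap 75.5 q [-0.42  0.74  1.35 -0.    1.06  1.09]
[ -26.48809333 -314.51881525]
```

Emit:
{"method": "arm_command", "body": {"steps": [[0, [0, -0.1, 0], 0], [0, [0, 0, 0], 0], [0.9, [0, 0.1, 0], 0], [0.9, [0, 0, 0], 0], [0.9, [0, 0, 0], 0]]}}

```text
clock: 40.52
eef_pos: [611.6, -233.2, 8.5]
eef_rot: [-3.141, 0.0, -1.513]
wrist_force: [-0.6, 0.7, 0.8]
finger_gap: 84.7
```

Emit:
{"method": "arm_command", "body": {"steps": [[0.9, [0, 0, -1.5], 0], [0.9, [0, 0, -3], 0], [0.5, [0, 0, -3], -0.12], [0.5, [0, 0, -2], -0.12], [0.25, [0, 0, 0], -0.12]]}}

```text
clock: 40.93
eef_pos: [613.5, -233.9, 108.9]
eef_rot: [-3.137, -0.005, -1.147]
wrist_force: [0.2, -0.7, 0.1]
finger_gap: 68.2
```

Emit:
{"method": "arm_command", "body": {"steps": [[0.25, [0, 0, 0], -0.12], [0.25, [0, 0, 0], -0.12], [0.25, [0, 0, 0], -0.12], [0.25, [0, 0, 0], -0.12], [0.25, [0, 0, 0], -0.12]]}}

```text
clock: 41.35
eef_pos: [611.7, -233.1, 103.6]
eef_rot: [-3.141, -0.0, -0.547]
wrist_force: [-0.6, -0.2, -0.4]
finger_gap: 34.5
```

Emit:
{"method": "arm_command", "body": {"steps": [[0.25, [0, 0, 0], -0.12], [0.25, [0, 0, 0], -0.12], [0.25, [0, 0, 0], -0.12], [0.25, [0, 0, 0], -0.12], [0.25, [0, 0, 0], -0.12]]}}

```text
clock: 41.77
eef_pos: [611.7, -233.1, 103.7]
eef_rot: [-3.142, -0.0, 0.053]
wrist_force: [-0.0, 0.3, -0.1]
finger_gap: 23.7
```

```bash
python3 -c "
from box import *
manip.camera('scene');st();boxes_w('w28');plan(*c2w(-27,-374),100,0.058)"
```

```text
t 41.8 [ 611.6 -233.1  103.6] [-3.1415e+00 -1.0000e-04  6.2300e-02] F [ 0.1 -1.1 -0.3] gap 23.4 q [-0.42  0.62  1.3   0.    1.22 -0.48]
wr (array([ 604.2, -112.9]), array([ 56.6, 119.9]), 2.5) [ -25.6 -193.4] [280   0] 32.8
wr (array([ 608.2, -234.1]), array([47.8, 76.8]), 3.3) [ -28.6 -314.7] [281 197] 32.8
turn -0.008 then shift cm [-0.19  6.01  0.37] rows>=1.7 per-row at ceil [-0.097  3.005  0.183]
```

View pics/w28.png

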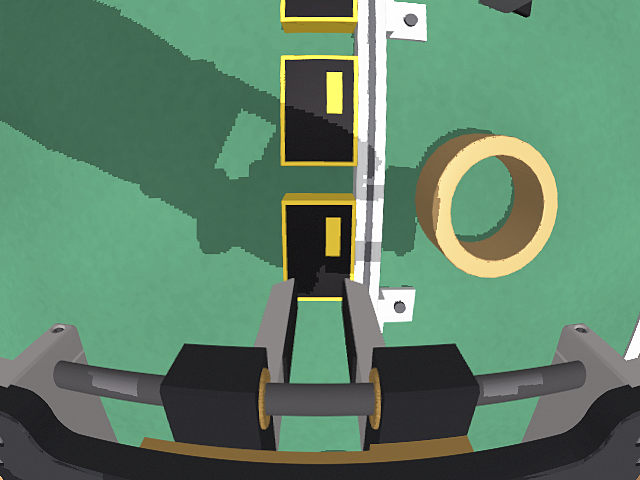

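Emit:
{"method": "arm_command", "body": {"steps": [[0.25, [-0.1, 2, 0], -0.009], [0.25, [-0.09, 2.5, 0], 0], [0.25, [0, 1.6, 0], 0], [0.25, [0, 0, 2.5], 0], [0.25, [0, 0, 3], 0]]}}

```text
clock: 42.28
eef_pos: [613.9, -295.9, 50.2]
eef_rot: [3.139, -0.004, 0.05]
wrist_force: [-0.0, -0.5, -0.3]
finger_gap: 23.6
```

Emit:
{"method": "arm_command", "body": {"steps": [[0.25, [0, 0, 2.5], 0], [0.25, [0, 0, 1.5], 0], [0.25, [0, 0, 0], 0], [0.25, [0, 0, 0], 0]]}}

```text
clock: 42.62
eef_pos: [613.0, -294.2, 9.1]
eef_rot: [-3.141, 0.0, 0.054]
wrist_force: [-0.1, 0.4, -0.1]
finger_gap: 23.4
```

```bash
python3 -c "
from box import *
s=manip.read_state();st();print(w2c(*s['eef_pos'][:2]));plan(*c2w(-27,-312),8.5,0.058)"
```

```text
t 42.6 [ 613.  -294.2    9.1] [-3.1414e+00  2.0000e-04  5.4200e-02] F [-0.1  0.4 -0.1] gap 23.4 q [-0.5   0.79  1.26  0.    1.1  -0.56]
[ -27.22785598 -374.97500018]
turn -0.004 then shift cm [ 0.03 -6.3   0.06] rows>=1.7 per-row at ceil [ 0.013 -3.149  0.03 ]
```

Emit:
{"method": "arm_command", "body": {"steps": [[0.25, [0.02, -0.7, 0], -0.004], [0.25, [0, -0.7, 0], 0], [0.25, [0, -0.7, 0], 0], [0.25, [0, -0.6, 0], 0], [0.25, [0, -0.6, 0], 0]]}}

```text
clock: 43.03
eef_pos: [611.4, -260.5, 9.7]
eef_rot: [3.141, -0.001, 0.06]
wrist_force: [-0.1, -1.2, 0.5]
finger_gap: 23.2
```

Emit:
{"method": "arm_command", "body": {"steps": [[0.25, [0, -0.6, 0], 0], [0.25, [0, -0.6, 0], 0], [0.25, [0, -0.5, 0], 0], [0.25, [0, -0.4, 0], 0], [0.25, [0, 0, 0], 0]]}}

```text
clock: 43.45
eef_pos: [609.7, -239.4, 8.8]
eef_rot: [-3.141, 0.0, 0.061]
wrist_force: [-0.6, 0.3, -0.0]
finger_gap: 24.1
```

```bash
python3 -c "
from box import *
s=manip.read_state();st();print(w2c(*s['eef_pos'][:2]));plan(*c2w(-27,-312),8.5,0.058);boxes_w('w29')"
```

```text
t 43.5 [ 609.7 -239.4    8.8] [-3.1411e+00  3.0000e-04  6.0500e-02] F [-0.6  0.3 -0. ] gap 24.1 q [-0.43  0.74  1.35  0.    1.06 -0.49]
[ -27.32259726 -320.05349873]
turn 0.003 then shift cm [ 0.03 -0.81  0.03] rows>=0.2 per-row at ceil [ 0.033 -0.805  0.026]
wr (array([ 606.8, -171.1]), array([ 54.4, 154. ]), 3.1) [ -26.3 -251.7] [260   0] 32.9
```

View pics/w29.png

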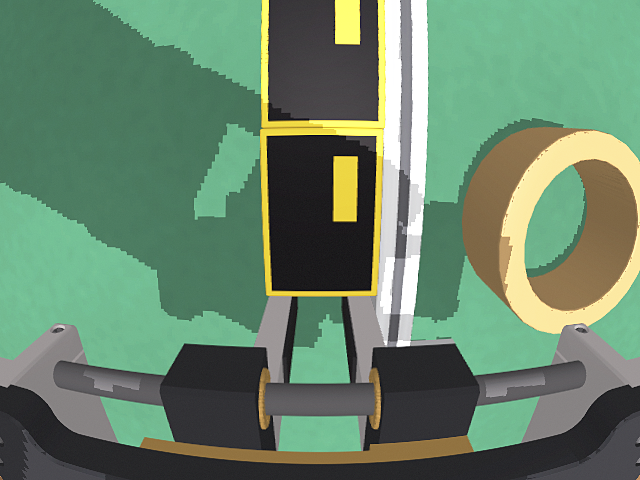

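Emit:
{"method": "arm_command", "body": {"steps": [[0.25, [0.02, -0.25, 0], 0], [0.25, [0, -0.25, 0], 0], [0.25, [0, -0.1, 0], 0], [0.25, [0, 0, 0], 0]]}}

```text
clock: 43.83
eef_pos: [609.5, -234.0, 8.7]
eef_rot: [-3.141, 0.0, 0.06]
wrist_force: [-0.3, -0.3, -0.6]
finger_gap: 23.6
```

Emit:
{"method": "arm_command", "body": {"steps": [[0.25, [0, -0.1, 0], 0], [0.25, [0, -0.1, 0], 0], [0.25, [0, 0, 0], 0]]}}

```text
clock: 44.08
eef_pos: [609.5, -233.3, 9.0]
eef_rot: [3.14, -0.0, 0.06]
wrist_force: [0.3, -8.2, -1.4]
finger_gap: 23.5
```

Emit:
{"method": "arm_command", "body": {"steps": [[0.25, [0, -0.1, 0], 0], [0.25, [0, 0, 0], 0], [0.25, [0, 0, 0], 0]]}}

```text
clock: 44.33
eef_pos: [609.5, -233.3, 9.1]
eef_rot: [3.139, -0.001, 0.059]
wrist_force: [0.4, -11.6, -1.2]
finger_gap: 23.5
```

Emit:
{"method": "arm_command", "body": {"steps": [[0.25, [0, 0.5, 0], 0], [0.25, [0, 1.5, 0], 0], [0.25, [0, 1, -2], 0], [0.25, [0, 0, -3.5], 0], [0.25, [0, 0, -3.5], 0]]}}

```text
clock: 44.75
eef_pos: [610.5, -262.4, 98.8]
eef_rot: [-3.14, 0.002, 0.059]
wrist_force: [0.1, 0.3, 0.8]
finger_gap: 23.8
```

Emit:
{"method": "arm_command", "body": {"steps": [[0.25, [-2, 0, -3.5], 0], [0.25, [-3.5, 0, -2], 0], [0.25, [-3.5, -2, 0], 0], [0.25, [-2, -2, 0], 0], [0.25, [0, 0, 0], 0]]}}

```text
clock: 45.17
eef_pos: [496.1, -226.6, 154.4]
eef_rot: [-3.141, 0.001, 0.06]
wrist_force: [-0.2, -0.4, 0.2]
finger_gap: 23.4
```

```bash
python3 - <<'E'
from box import *
manip.camera('scene');st();boxes_w('w30');cv2.imwrite('pics/t30.png',boxes_t()[:,:,::-1])
p,d=manip.camera('scene');cv2.imwrite('pics/s30.png',p[:,:,::-1])
E
```

```text
t 45.2 [ 498.  -227.7  154.7] [ 3.1416e+00 -6.0000e-04  5.9900e-02] F [ 0.5 -0.4  0.3] gap 23.7 q [-0.5   0.34  1.59  0.    1.21 -0.56]
wr (array([ 605.7, -116.2]), array([ 59.9, 215.3]), 3.3) [ -24.3 -196.8] [416   0] 32.7
top (array([615.9, -50.9]), array([ 90.1, 334.8]), 4.5) [ -10.3 -132.2]
```

View pics/w30.png

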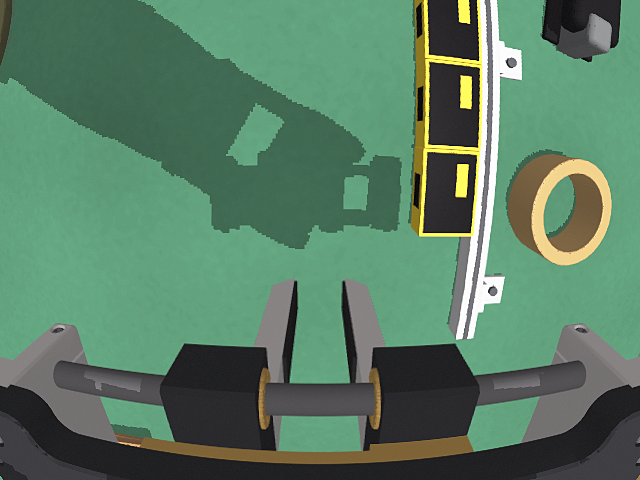

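View pics/s30.png

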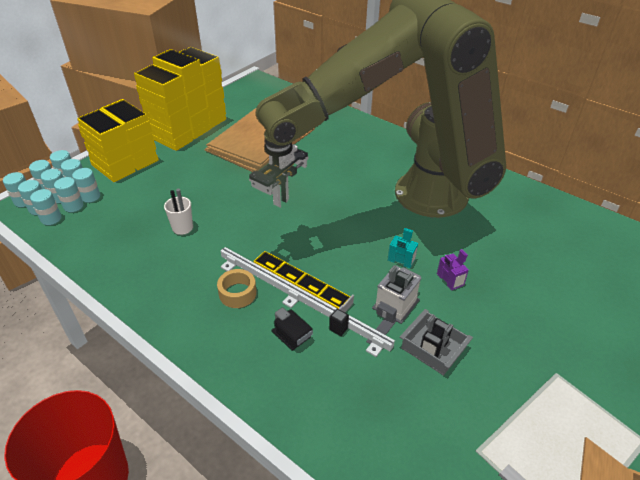

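```bash
python3 - <<'E'
from box import *
p,d=manip.camera("top");W=world("top",d)
cv2.imwrite('pics/z31.png',cv2.resize(p[185:260,240:430],None,fx=4.2,fy=4.2,interpolation=cv2.INTER_CUBIC)[:,:,::-1])
C=np.apply_along_axis(lambda v:w2c(v[0],v[1]),2,np.nan_to_num(W))
m=(W[...,2]>28)&(W[...,2]<36)
for y in range(-310,5,12):
    k=m&(abs(C[...,1]-y)<4)&(C[...,0]>-70)&(C[...,0]<-5)
    print(y,k.sum(),C[...,0][k].min().round(1) if k.any() else '',end=' | ')
k=m&(abs(C[...,0]+30)<12)&(C[...,1]<-5);print("\nend",C[...,1][k].min())
E
```

```text
-310 0  | -298 12 -22.4 | -286 42 -42.1 | -274 59 -51.5 | -262 59 -52.6 | -250 59 -51.5 | -238 62 -52.7 | -226 59 -52.8 | -214 62 -50.9 | -202 60 -51.9 | -190 62 -52.3 | -178 62 -52.3 | -166 57 -52.0 | -154 55 -50.8 | -142 58 -52.2 | -130 60 -51.7 | -118 62 -52.6 | -106 64 -52.3 | -94 63 -52.6 | -82 59 -52.3 | -70 58 -52.5 | -58 52 -51.9 | -46 61 -50.9 | -34 58 -52.3 | -22 63 -51.9 | -10 54 -52.2 | 2 35 -56.8 | 
end -629.8127128842646
```

View pics/z31.png

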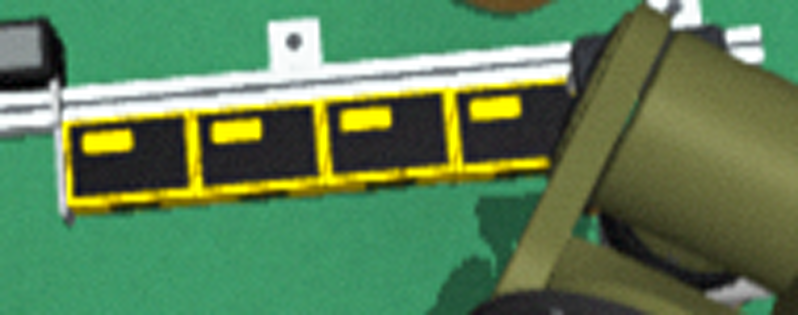

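Emit:
{"method": "arm_command", "body": {"steps": [[0.25, [-1, 3, -1], 0], [0.25, [-1, 3.5, -1], 0], [0.25, [-1, 3.5, 0], 0], [0.25, [-1, 3.5, 0], 0], [0.25, [0, 2, 0], 0]]}}

```text
clock: 45.83
eef_pos: [467.2, -388.9, 173.4]
eef_rot: [3.141, 0.0, 0.058]
wrist_force: [0.8, -0.0, -0.1]
finger_gap: 23.5
```

Emit:
{"method": "arm_command", "body": {"steps": [[0.25, [-1, 3, 0], 0], [0.25, [-1, 3, 0], 0], [0.25, [0, 1, 0], 0], [0.25, [0, 0, 0], 0], [0.25, [0, 0, 0], 0]]}}

```text
clock: 46.25
eef_pos: [452.7, -456.4, 172.9]
eef_rot: [-3.141, 0.001, 0.059]
wrist_force: [0.1, 0.2, -0.1]
finger_gap: 23.6
```

```bash
python3 - <<'E'
from box import *
p,d=manip.camera("top");W=world("top",d)
cv2.imwrite('pics/t32.png',cv2.resize(p[180:340,110:440],None,fx=2.4,fy=2.4,interpolation=cv2.INTER_CUBIC)[:,:,::-1])
C=np.apply_along_axis(lambda v:w2c(v[0],v[1]),2,np.nan_to_num(W))
m=(W[...,2]>28)&(W[...,2]<36)
k=m&(abs(C[...,0]+32)<16)&(C[...,1]<-5)&(C[...,1]>-400);print("end",C[...,1][k].min())
for y in(-300,-290,-280,-270): k=m&(abs(C[...,1]-y)<4)&(C[...,0]>-70)&(C[...,0]<-5);print(y,C[...,0][k].min().round(1))
for nm,(x0,y0,x1,y1),lo,hi in(("headtop",(185,235,240,302),88,102),("pads",(185,235,240,302),108,150),("spent in tray",(118,215,188,275),60,78),("spent pads",(118,215,188,275),85,115)):
    m=np.zeros((480,640),bool);m[y0:y1,x0:x1]=1;m&=(W[...,2]>lo)&(W[...,2]<hi)
    q=W[m];print(nm,len(q),rect(q),np.percentile(q[:,2],[5,50,95]).round(1))
st()
E
```

```text
end -303.86065809441334
-300 -51.2
-290 -52.1
-280 -52.4
-270 -52.4
headtop 1148 (array([488.3, 174.1]), array([91.9, 80.8]), 3.5) [89.4 93.1 96.6]
pads 151 (array([488.3, 174.7]), array([26.1, 58.9]), 5.3) [111.3 126.9 129.7]
spent in tray 516 (array([549. , 324.7]), array([71.8, 51.6]), 1.7) [63.5 69.8 72.9]
spent pads 159 (array([549.3, 327.9]), array([26.2, 60.3]), 1.4) [ 87.9 101.5 106.5]
t 46.3 [ 453.  -455.7  173.2] [-3.1408e+00  4.0000e-04  6.0300e-02] F [0.5 0.8 0.4] gap 23.7 q [-0.85  0.53  1.27  0.    1.34 -0.91]
```

View pics/t32.png

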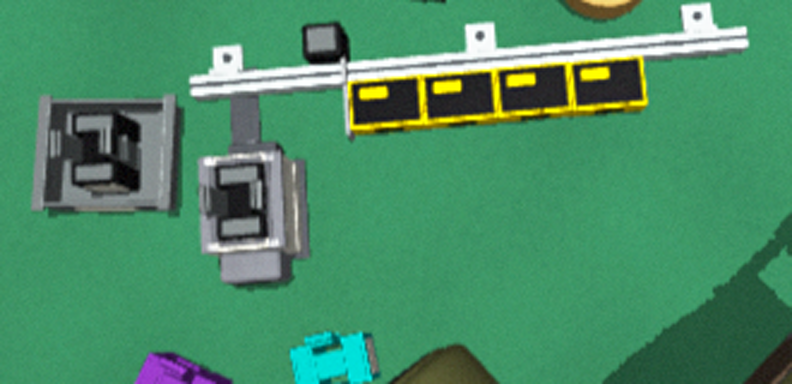

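The row ends at y −303.9 mm (304 is exact) with near edges at x −52. The cartridge is home and the spent one stands in the tray. Handing in.

```bash
python3 -c "
from cell import manip
print(manip.sign_off())"
```

```text
the job is handed in; nothing more can be done
None
```

The job is done and handed in at about 46 s of the 210 s allowed.

- **Spent cartridge:** I pinched its tabs, lifted it from the print head, and it now stands upright in the grey tray.
- **Fresh cartridge:** It went down to the bay floor and stopped firmly at about 21 N. After I let go, its thumb pads measured the same height (128 mm) and spread (about 60 mm) as the spent one's did at the start, so it is home and latched.
- **Boxes:** All four were placed against the fence and pushed up to the stop gate with about 12 N. In the last top view the near edges lie along x = −51 to −52.5 mm (−52 is exact). The row ends at y = −303.9 mm (−304 is exact), and no gaps are visible.
- **Bystanders:** I did not touch the tape, scanner, pen cup or the purple and turquoise look-alikes. None of the boxes was knocked aside while I worked.

No check failed. The wrist and top cameras differed by 1–2 mm at most, within their calibration. The pinched tabs read 34 mm between the fingers where 38 mm was expected, both times, but this did no harm.

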